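# Charge a milling pot from a dial-cap ball dispenser

## Robot

A 6-joint arm with a two-finger parallel gripper is mounted at the origin on the work surface. World frame = base frame: x ahead of the robot, y to its left, z up, the work surface at z = 0. Lengths are in m, angles in degrees, forces in N, time in s.
With the tool pointing down it reaches from about 0.25 to 0.725 m from the base axis. Payload 9.7 kg.
Tool frame: the origin (TCP) lies between the finger pads; the fingertips stand 11 mm ahead of it and the grasp point (between the pads) lies 8 mm behind it; z points along the fingers, y is the direction in which the jaws open and shut (so a half turn about z gives the same grasp; the last joint's range is limited). The gripper opens to 85 mm and grips with 20 to 120 N. Pads are 22 mm wide; open, the fingers measure 114 mm over their backs; the gripper's body (76 mm by 85 mm) begins 54 mm behind the grasp point. The pads swing forward as they close: fully open they stand 13 mm farther back than shut.
Start: joints at [65.489, 4.979, 10.078, 95.1, 0, 90], TCP at [0.228, 0.5, 0.242] pointing down, gripper open.
Joint ranges: [-179.16, 179.16], [-48.56, 103.87], [-65.8, 70.77], [-126.05, 130.52], [-82.76, 87.17], [-180, 180]. Speed limits (degrees/s): [127.2, 127.2, 147.25, 180, 180, 180].

## Interface

Orientations are given as [roll, pitch, yaw] about the fixed x, y, z axes, in that order (R = Rz(yaw) Ry(pitch) Rx(roll)).
In Python, from workcell import bot gives the robot as it stands.
- The arm moves only by the tool play_rows, never from a script. Its argument "targets" is a list of rows, each an object of numbers: "fingers": the gripper command: -1 is shut, 1 is fully open, values between are in proportion; "x", "y", "z": the shift along the tool's x, y, z in m; "wx", "wy", "wz": the turn, a rotation vector about the tool's x, y, z in degrees. In form: [{"fingers": .., "x": .., "y": .., "z": .., "wx": .., "wy": .., "wz": ..}, ...]. A call has 1 to 20 rows; each row is the pose to reach, as a shift and turn from the pose commanded when the call began, along the tool's axes at that moment; what a row does not reach only later rows make up. A row lasts 1/12 s, in which the tool goes at most 41.7 mm and 7.16 degrees, less where a joint would pass 70% of its speed; a pose out of reach is approached as far as the arm can. A call with a gripper value outside its range is refused whole. The fingers move at their own pace and stop on an object; "grip_force" is the grip in N (left out, the last holds). Time passes only in rows, so rows that repeat a pose let the fingers close. It gives the time, the measured TCP pose, the force and the opening at its end, in the units of the state.
- bot.get_obs(): the state, without advancing time (a new reading comes with each control period).
- bot.camera(name): name is "scene" or "top" or "wrist"; returns (picture, depth): 384x512x3 uint8, blue, green, red; 384x512 float32, m along the optical axis (not along the pixel's ray), 0 where there is no reading.
- bot.get_calibration(name): a dict with "fx", "fy", "cx", "cy" (pixels), "camera_from_world" (4x4, takes a point from world to camera coordinates). Camera axes: x right, y down, z forward; pixel columns grow to the right and rows downward; lengths in m; the calibration is good to about 2 mm. The wrist camera is an equidistant fisheye: a pixel r from the principal point sees the ray r / f radians off the axis. A picture is of the moment at which its call begins: read the wrist's pose just before it. get_calibration takes no time and is no camera call; for the wrist camera it gives the pose at the moment of the call.
- bot.job_done(): hands the job in, once; it reports no verdict.
Trained networks look in the newest picture that a camera, given by its name, has taken for a name from the list of things; names that differ only in an ending like _2 or _b are one class to them, and where a whole thing is asked for, a point or a joint stands for the part that bears it (a point fixed in the world has none). Each returns a list of dicts, best first, with "confidence" (0 to 1); they miss things now and then, are a little off and sometimes report something else, mostly with a low value. They report only what shows in the picture. A call takes as long as a camera call. They do not tell look-alikes from the thing itself.
- bot.look_for(query, camera): "extent" ([left, top, right, bottom] in pixels, round what is visible of it).
- bot.outline_of(query, camera): "region" (384x512 bool, what is visible of it) and "extent" ([left, top, right, bottom] in pixels, round what is visible of it).
- bot.place_of(query, camera): "point" ([row, column] in pixels: a listed point, or the origin of a listed thing).
The state is a dict: "time": time; "q": joint angles; "qd": joint speeds; "joint_efforts": joint torques, N m; "ee_pos": TCP position; "tcp_rot": TCP orientation; "wrist_force": force on the tool from outside, world axes, zero at the start; "torque": the same for the moment, N m; "opening": finger opening in m.
Only numpy, scipy, OpenCV 4.12 (cv2) and the standard library are available. Lean on these libraries where they do the work, as an engineer would, in place of code of your own. Each camera call takes 0.05 s, during which the arm holds its last target.

## Task

Charge the open steel milling pot with the five 12 mm grinding balls from the clear dispenser. First turn the dial on the dispenser's cap so that the smallest hole the balls can pass, the 16 mm one, is centred over the outlet, then take the dispenser out of its holder, lay it on its side on the rubber mat without losing a ball and let go. Take it again from above so that it can be tipped far enough, tip all five balls into the pot, and leave the emptied dispenser lying on its side on the mat, the dial still at that hole. Leave the pot standing where it is and do not push about the other things on the bench.

Things in the scene. Friction and masses are not known exactly. Their poses are not given: they have to be found in the camera images.
- dispenser_mid (a point): centre of the clear round jar (54 mm across) of the ball dispenser, on its axis 42 mm above its underside. z: along the axis from foot to cap; -y: side of the outlet, marked by a small diamond on the collar. Hold it by the flat panels on its +x and -x sides: 58 mm across, 30 mm wide, from 34 mm below to 33 mm above this point. 0.16 to 0.24 kg, plus balls.
- dispenser: the same body; origin: centre of its underside. Above that: square white foot, 58 x 58 mm, 0 to 8 mm; jar to 75 mm; square white collar, 58 x 58 mm, to 87 mm; grey dial disc, 56 mm across, 87.5 to 91.5 mm, its fin up to 107.5 mm. Starts upright in the holder with axes parallel to the holder's. Laid on a side, foot and collar keep it level and stop it rolling.
- dispenser_outlet (a point): centre of the 21 mm outlet in the collar's top, 87 mm above the underside, 15 mm off the axis towards -y; the dial's holes pass over it. With the marked side down the balls stay in while the jar is level and at rest, or mouth-up; they roll forward if it is braked mouth first, and leave once the mouth dips 25 degrees or more (50 is ample). If some jam, raise the mouth to let them roll back and tip again. On another side they do not come out.
- dial (a joint): turn of the dial (rad) about the jar's axis, growing anticlockwise seen from the cap side; no stops; friction of 0.05 N m keeps it where it is left. At 0 and at 6.283 the 16 mm hole is centred over the outlet; at 1.571 the 21 mm hole; at 3.142 the outlet is shut by the solid part that carries the fin; at 4.712 the 9 mm hole. Starts between 1.0 and 5.28.
- dial_fin (a point): on the dial's axis, 99.5 mm above the dispenser's underside. The fin to turn it by is an upright rib, 8 mm thick and 16 mm high (from 91.5 to 107.5 mm above the underside), running along this frame's y from -5 to +16 mm. The frame turns with the dial: 16 mm hole towards -y, opposite the fin and 16.8 mm off the axis, 9 mm hole towards +x, 21 mm hole towards -x.
- holder: fixed grey bench holder: a 98 mm square plate with a square pocket, open above, 61 mm wide inside, where the dispenser stands and cannot turn. Origin: centre of its underside, on the bench. Pocket floor at 6 mm, tops of the 6 mm walls at 28 mm. The outlet starts towards its -y, the robot's right.
- mat: fixed grey ribbed rubber mat, 160 x 160 x 3 mm, between holder and pot. Origin: centre of its underside, on the bench.
- pot_mouth (a point): centre of the mouth of the open round steel milling pot, 62 mm above the bench; pot 96 mm across at its rib, bore 74 mm, 52 mm deep inside; stands loose, 0.9 kg.
- ball1_center (a point): centre of grinding ball 1: hard metal, 12 mm across, 13.5 g; starts inside the dispenser
- ball2_center (a point): centre of grinding ball 2: hard metal, 12 mm across, 13.5 g; starts inside the dispenser
- ball3_center (a point): centre of grinding ball 3: hard metal, 12 mm across, 13.5 g; starts inside the dispenser
- ball4_center (a point): centre of grinding ball 4: hard metal, 12 mm across, 13.5 g; starts inside the dispenser
- ball5_center (a point): centre of grinding ball 5: hard metal, 12 mm across, 13.5 g; starts inside the dispenser
- amber_large_mid (a point): tall brown glass bottle with a white cap, 92 mm across, 205 mm tall, at the back; bystander. Point: on its axis, half-way up
- amber_small_mid (a point): brown glass bottle with a dark red cap and a paper label, 72 mm across, 165 mm tall, at the back; bystander. Point: on its axis, half-way up
- wash_bottle_mid (a point): translucent squeeze bottle with red cap and bent nozzle, 72 mm across, 180 mm tall, at the back; bystander. Point: on its axis, half-way up
- sample_jar_mid (a point): small clear jar with a white screw cap, 52 mm across, 68 mm tall, on the robot's side of the bench; bystander. Point: on its axis, half-way up
- vial_mid (a point): slim clear vial with a black cap, 25 mm across, 59 mm tall, on the robot's side between holder and mat; bystander. Point: on its axis, half-way up
- petri_dishes_mid (a point): two stacked clear dishes, 93 mm across, 28 mm tall, left of the holder; bystander. Point: on its axis, half-way up
- pot_lid_mid (a point): the pot's steel lid, a stepped disc 96 mm across with a small knob, 26 mm tall, to the right of the pot; bystander. Point: on its axis, half-way up
Mind the look-alikes: they are no part of the job. Of the things shaped like the mat, the grey one is meant.

How it is judged (in metres and radians):
On the way, in this order (a step that is already met when the one before it is completed fails the run):
1. the 16 mm hole is turned over the outlet (within 0.15 rad) with all five balls still in the dispenser ((value of joint dial between -0.15 and 0.15 rad or value of joint dial between 6.1332 and 6.4332 rad) and distance between each of ball1_center, ball2_center, ball3_center, ball4_center, ball5_center and dispenser_mid below 0.052 m), for 0.2 s.
2. the dispenser lies on its side on the mat, let go, with all five balls still in it (angle between dispenser_mid's own z axis and vertical between 1.45 and 1.69 rad and height (world z) of dispenser_mid below 0.04 m and x of dispenser_mid in the frame of mat between -0.075 and 0.075 m and y of dispenser_mid in the frame of mat between -0.075 and 0.075 m and distance between each of ball1_center, ball2_center, ball3_center, ball4_center, ball5_center and dispenser_mid below 0.052 m and contact force between the fingers and dispenser below 0.2 N), for 0.2 s.
3. all five balls are in the pot (horizontal distance between each of ball1_center, ball2_center, ball3_center, ball4_center, ball5_center and pot_mouth below 0.038 m and z of ball1_center in the frame of pot_mouth between -0.06 and -0.005 m and z of ball2_center in the frame of pot_mouth between -0.06 and -0.005 m and z of ball3_center in the frame of pot_mouth between -0.06 and -0.005 m and z of ball4_center in the frame of pot_mouth between -0.06 and -0.005 m and z of ball5_center in the frame of pot_mouth between -0.06 and -0.005 m), for 0.2 s.
At the end, for the whole second after the job is handed in: All five balls are in the pot; the dial is within 0.2 rad of the 16 mm setting; the dispenser lies still on its side on the mat (axis level within 0.12 rad, its middle over the mat and under 40 mm high, let go); the pot is upright and within 30 mm of where it stood (all of step 3 and (value of joint dial between -0.2 and 0.2 rad or value of joint dial between 6.0832 and 6.4832 rad) and angle between dispenser_mid's own z axis and vertical between 1.45 and 1.69 rad and height (world z) of dispenser_mid below 0.04 m and x of dispenser_mid in the frame of mat between -0.075 and 0.075 m and y of dispenser_mid in the frame of mat between -0.075 and 0.075 m and linear speed of dispenser below 0.02 m/s and angle between pot_mouth's own z axis and vertical below 0.1 rad and distance of pot_mouth from where it was at the start of the episode below 0.03 m); the robot touches nothing.
It fails at once if the pot is shoved more than 40 mm or tipped (distance of pot_mouth from where it was at the start of the episode above 0.04 m or angle between pot_mouth's own z axis and vertical above 0.35 rad).
It fails at once if another thing on the bench is pushed more than 40 mm or knocked over (distance of any of amber_large_mid, amber_small_mid, wash_bottle_mid, sample_jar_mid, petri_dishes_mid, pot_lid_mid, vial_mid from where it was at the start of the episode above 0.04 m).
It also fails if it takes over 72 s, if anything falls off the work surface, if the arm or the gripper's body presses on something with over 40 N, if the wrist force passes 120 N, or if a joint passes its speed limit or range.

## Working session

There is one attempt and no reset: what is moved stays moved. The work goes in short steps, Python scripts to look and compute and a tool call to move; the robot and the scene stay as the last step left them, time stands still between calls to the robot, and variables do not carry over. Pictures are saved under pics/ and viewed, and the job is handed in when it is done.

Besides the shell and the picture viewer there is one more tool, called after "Call:" as a command line: name --argument value ..., lists and objects as JSON in quotes. play_rows: Moves the arm, as the interface text tells. Its arguments: {"type":"object","properties":{"targets":{"type":"array","items":{"type":"object","properties":{"fingers":{"type":"number"},"x":{"type":"number"},"y":{"type":"number"},"z":{"type":"number"},"wx":{"type":"number"},"wy":{"type":"number"},"wz":{"type":"number"}}}},"grip_force":{"type":"number"}},"required":["targets"]}

```bash
ls; mkdir -p pics; cat > h.py <<'E'
import numpy as np, cv2
from workcell import bot
from scipy.spatial.transform import Rotation as R
def pix2w(cam,depth,u,v):
    c=bot.get_calibration(cam)
    z=depth[int(v),int(u)]
    p=np.array([(u-c['cx'])/c['fx']*z,(v-c['cy'])/c['fy']*z,z,1])
    return (np.linalg.inv(np.array(c['camera_from_world']))@p)[:3]
def cloud(cam,depth):
    c=bot.get_calibration(cam)
    v,u=np.mgrid[0:depth.shape[0],0:depth.shape[1]]
    p=np.stack([(u-c['cx'])/c['fx']*depth,(v-c['cy'])/c['fy']*depth,depth,np.ones_like(depth)],-1)
    w=p@np.linalg.inv(np.array(c['camera_from_world'])).T
    w[depth<=0]=np.nan
    return w[...,:3]
def proj(cam,P):
    c=bot.get_calibration(cam)
    q=np.array(c['camera_from_world'])@np.append(P,1)
    return q[0]/q[2]*c['fx']+c['cx'],q[1]/q[2]*c['fy']+c['cy']
def ray(cam,u,v,z):
    "world point at height z on pixel's ray"
    c=bot.get_calibration(cam); M=np.linalg.inv(np.array(c['camera_from_world']))
    d=M[:3,:3]@np.array([(u-c['cx'])/c['fx'],(v-c['cy'])/c['fy'],1]); o=M[:3,3]
    return o+d*(z-o[2])/d[2]
E
python3 - <<'E'
from h import *
print(bot.get_obs())
for n in('scene','top','wrist'):
    p,d=bot.camera(n); cv2.imwrite(f'pics/{n}0.png',p); np.save(f'{n}0.npy',d)
    c=bot.get_calibration(n);print(n,{k:np.round(v,3).tolist() if k=='camera_from_world' else v for k,v in c.items()})
E
```

```text
pics
{'time': 0.0, 'q': array([ 6.54875108e+01,  5.01289849e+00,  1.00332099e+01,  9.50988667e+01,
       -6.74968879e-04,  8.99981801e+01]), 'qd': array([0.07929714, 0.02981538, 0.01915796, 0.05289726, 0.00751117,
       0.05513653]), 'joint_efforts': array([ 3.16099926e-03, -5.20388818e+01,  4.64798391e+01,  1.63261732e-02,
        1.14542813e-04, -2.61497371e-05]), 'ee_pos': array([0.22810432, 0.50023247, 0.24155465]), 'tcp_rot': array([-1.79921445e+02,  6.72473059e-04,  1.55489332e+02]), 'wrist_force': array([ 0.3945732 , -0.66778521, -0.53767511]), 'torque': array([-0.00571642,  0.05653723,  0.02822064]), 'opening': 0.08556442177974355}
scene {'fx': 443.3496877835751, 'fy': 443.3496877835751, 'cx': 257.3058147348494, 'cy': 191.5415589348687, 'camera_from_world': [[-0.624, 0.781, 0.013, 0.294], [0.501, 0.413, -0.761, -0.189], [-0.6, -0.469, -0.649, 1.617], [0.0, 0.0, 0.0, 1.0]]}
top {'fx': 397.64536560887603, 'fy': 397.64536560887603, 'cx': 249.04367702502248, 'cy': 192.97686867016913, 'camera_from_world': [[0.03, -0.999, 0.024, -0.011], [-0.997, -0.031, -0.075, 0.529], [0.075, -0.022, -0.997, 1.187], [0.0, 0.0, 0.0, 1.0]]}
wrist {'fx': 297.3186396354542, 'fy': 297.3186396354542, 'cx': 250.42106743914283, 'cy': 189.74974493413274, 'camera_from_world': [[0.414, 0.91, -0.002, -0.549], [0.863, -0.392, 0.318, -0.043], [0.289, -0.133, -0.948, 0.381], [0.0, 0.0, 0.0, 1.0]]}
```

View pics/scene0.png

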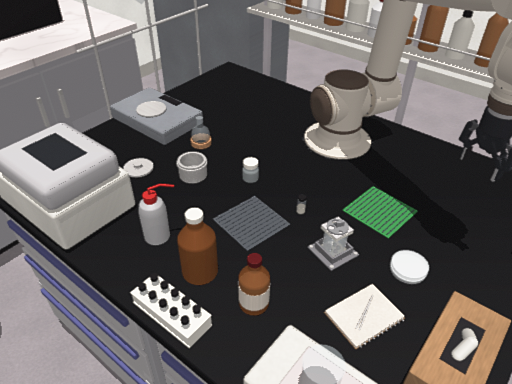

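View pics/top0.png

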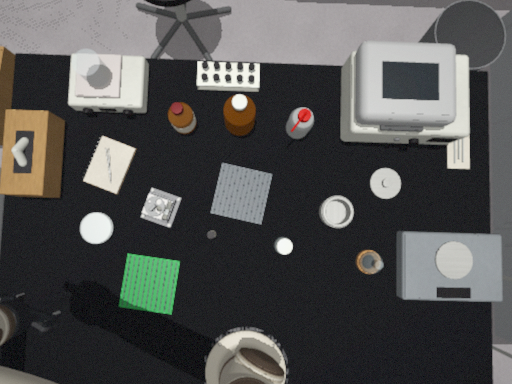

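View pics/wrist0.png

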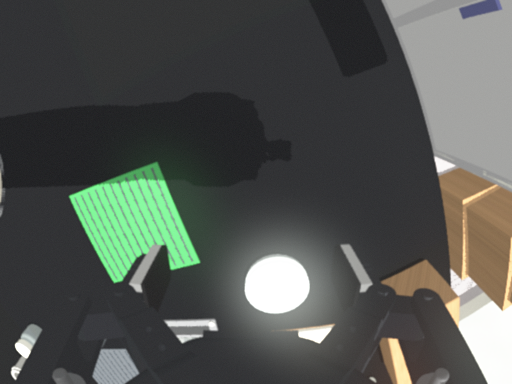

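```bash
python3 - <<'E'
from h import *
for q in ['dispenser','dispenser_mid','dispenser_outlet','dial_fin','holder','mat','pot_mouth']:
    try: r=bot.place_of(q,'top')
    except Exception as e: print(q,e);continue
    print(q,[(np.round(x['point'],1).tolist(),round(x['confidence'],2)) for x in r[:4]])
print(bot.get_obs()['time'])
E
```

```text
dispenser [([207.9, 162.1], 0.71)]
dispenser_mid [([207.5, 161.2], 0.83)]
dispenser_outlet [([210.8, 160.2], 0.76)]
dial_fin [([207.2, 151.5], 0.67)]
holder [([205.7, 161.7], 0.88)]
mat [([197.9, 239.6], 0.78), ([283.2, 151.1], 0.67)]
pot_mouth [([211.6, 338.6], 0.68)]
0.5
```

The scene picture shows the dispenser and holder at (335,242), the grey mat at (252,222), and a green decoy mat at (380,211). The pot is at (192,167), with a glass bowl at (201,136) that could be mistaken for it. In the top view the dispenser is at (160,207), the grey mat at (242,193) and the pot at (337,212). Next I'll measure these and view a close crop.

```bash
python3 - <<'E'
from h import *
for n,(a,b,c,d) in {'top':(175,125,235,200),'scene':(200,290,280,380)}.items():
    p=cv2.imread(f'pics/{n}0.png')[a:c,b:d]; cv2.imwrite(f'pics/crop_{n}0.png',cv2.resize(p,None,fx=6,fy=6,interpolation=cv2.INTER_CUBIC))
p=cv2.imread('pics/top0.png');D=np.load('top0.npy')
W=cloud('top',D)
def fit(mask,name):
    P=W[mask];P=P[~np.isnan(P[:,0])]
    if len(P)<5: print(name,len(P));return
    r=cv2.minAreaRect(P[:,:2].astype(np.float32)); print(name,len(P),np.round(r[0],4),np.round(r[1],4),round(r[2],1),'z',np.round(np.percentile(P[:,2],[5,50,95]),4))
for q in ['mat','holder','pot_mouth','dispenser','sample_jar_mid','vial_mid','petri_dishes_mid','pot_lid_mid','wash_bottle_mid','amber_large_mid','amber_small_mid']:
    for r in bot.outline_of(q,'top')[:2]:
        print(round(r['confidence'],2),np.round(r['extent']),end=' '); fit(r['region'],q)
np.set_printoptions(linewidth=200,precision=3,suppress=True)
print(W[195:222:2,145:178:2,2])
r=W[196:229,320:355]
z=r[...,2]; m=(z>0.055)&(z<.07); print('pot rim',cv2.minEnclosingCircle(r[m][:,:2].astype(np.float32)),np.median(z[m]))
E
```

```text
0.73 [140. 186. 181. 228.] holder 514 [0.4803 0.2713] [0.0987 0.0984] 72.5 z [0.0032 0.0081 0.031 ]
0.78 [321. 194. 355. 228.] pot_mouth 884 [ 0.4864 -0.2567] [0.099  0.0928] 1.1 z [0.0064 0.0218 0.0638]
0.41 [286. 104. 315. 139.] pot_mouth 669 [ 0.7468 -0.1385] [0.0711 0.1308] 73.0 z [0.0149 0.1257 0.1767]
0.76 [145. 195. 171. 219.] dispenser 484 [0.4795 0.2711] [0.0583 0.0567] 72.3 z [0.0152 0.0955 0.1091]
0.24 [227.  95. 255. 135.] dispenser 996 [0.7499 0.0388] [0.0807 0.0859] 2.5 z [0.039  0.1441 0.2064]
0.7 [276. 234. 293. 257.] sample_jar_mid 247 [ 0.3777 -0.1014] [0.0478 0.0486] 18.5 z [0.0355 0.0677 0.0711]
0.64 [ 82. 212. 115. 244.] sample_jar_mid 832 [0.4131 0.4581] [0.0964 0.0914] 80.8 z [0.0184 0.028  0.0321]
0.62 [ 80. 214. 115. 242.] petri_dishes_mid 818 [0.4135 0.4558] [0.0915 0.0902] 54.2 z [0.0172 0.028  0.0321]
0.84 [366. 166. 398. 200.] pot_lid_mid 749 [ 0.5753 -0.4147] [0.0906 0.0943] 0.8 z [0.0083 0.0125 0.0256]
0.93 [285. 106. 316. 137.] wash_bottle_mid 689 [ 0.7445 -0.1427] [0.08   0.1336] 65.1 z [0.0056 0.1251 0.1767]
0.85 [225.  95. 254. 137.] amber_large_mid
[... 1391 characters left out ...]
0.028  0.096  0.1    0.098  0.094  0.099  0.094  0.098  0.096  0.096  0.037  0.012  0.031  0.013  0.005  0.007 -0.   ]
 [ 0.009  0.009  0.03   0.026  0.1    0.097  0.096  0.095  0.093  0.085  0.015  0.011  0.032  0.008  0.01   0.01   0.   ]
 [ 0.008  0.001  0.003  0.008  0.023  0.025  0.091  0.093  0.099  0.015  0.014  0.027  0.023  0.009  0.006 -0.     0.004]
 [ 0.001 -0.001  0.003  0.005  0.006  0.006  0.01   0.033  0.026  0.029  0.018  0.028  0.013  0.005  0.007 -0.002  0.002]
 [ 0.003 -0.001 -0.004 -0.001  0.003  0.008  0.012  0.01   0.007  0.006  0.029  0.026  0.005  0.008  0.002 -0.001 -0.001]]
pot rim ((0.481641948223114, -0.2564346492290497), 0.04772283509373665) 0.060992635265274764
```

View crops.

View pics/crop_top0.png

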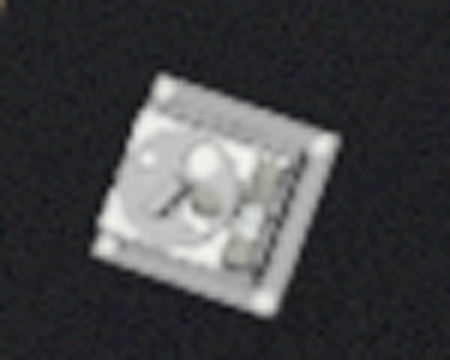

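View pics/crop_scene0.png

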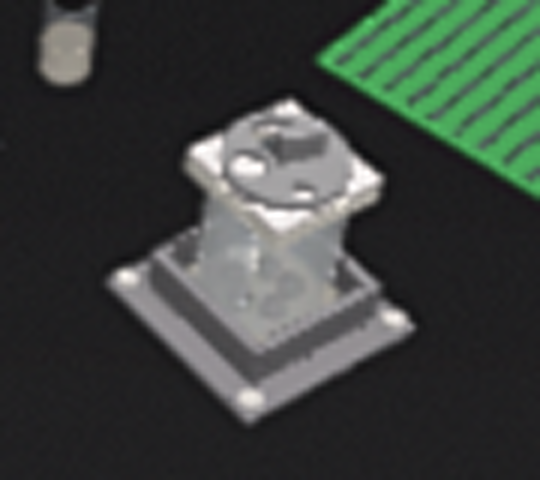

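Call:
play_rows --targets '[{"x":-0.324,"y":-0.104,"z":0.02,"wz":18.5,"fingers":0.0},{"x":-0.324,"y":-0.104,"z":0.02,"wz":18.5,"fingers":0.0},{"x":-0.324,"y":-0.104,"z":0.02,"wz":18.5,"fingers":0.0},{"x":-0.324,"y":-0.104,"z":0.02,"wz":18.5,"fingers":0.0},{"x":-0.324,"y":-0.104,"z":0.02,"wz":18.5,"fingers":0.0},{"x":-0.324,"y":-0.104,"z":0.02,"wz":18.5,"fingers":0.0},{"x":-0.324,"y":-0.104,"z":0.02,"wz":18.5,"fingers":0.0},{"x":-0.324,"y":-0.104,"z":0.02,"wz":18.5,"fingers":0.0},{"x":-0.324,"y":-0.104,"z":0.02,"wz":18.5,"fingers":0.0},{"x":-0.324,"y":-0.104,"z":0.02,"wz":18.5,"fingers":0.0},{"x":-0.324,"y":-0.104,"z":0.02,"wz":18.5,"fingers":0.0},{"x":-0.324,"y":-0.104,"z":0.02,"wz":18.5,"fingers":0.0}]'

```text
$.targets[0]: bad value
```

```bash
cat >> h.py <<'E'
def fproj(c,P):
    q=np.array(c['camera_from_world'])@np.append(P,1)
    th=np.arctan2(np.hypot(q[0],q[1]),q[2]); ph=np.arctan2(q[1],q[0])
    return c['cx']+c['fx']*th*np.cos(ph), c['cy']+c['fy']*th*np.sin(ph)
def fray(c,u,v,z):
    a=np.array([(u-c['cx'])/c['fx'],(v-c['cy'])/c['fy']]); th=np.hypot(*a)
    d=np.array([*(np.sin(th)*a/th),np.cos(th)]); M=np.linalg.inv(np.array(c['camera_from_world']))
    d=M[:3,:3]@d;o=M[:3,3]; return o+d*(z-o[2])/d[2]
E
python3 - <<'E'
from h import *
import pickle
np.set_printoptions(precision=4,suppress=True)
o=bot.get_obs(); c=bot.get_calibration('wrist'); p,d=bot.camera('wrist')
cv2.imwrite('pics/w1.png',p);np.save('w1.npy',d);pickle.dump(c,open('w1.pkl','wb'))
print(o['time'],o['ee_pos'],o['tcp_rot'],o['q'],o['opening'])
for q in ['dial_fin','dispenser_outlet','holder']:
    print(q,[(np.round(x['point'],1).tolist(),round(x['confidence'],2)) for x in bot.place_of(q,'wrist')[:3]])
u,v=fproj(c,np.array([.48,.271,.105]));print(u,v)
u,v=int(u),int(v); cr=p[max(0,v-60):v+60,max(0,u-80):u+80]; print(u-80,v-60)
cv2.imwrite('pics/w1c.png',cv2.resize(cr,None,fx=5,fy=5,interpolation=cv2.INTER_CUBIC))
E
```

```text
1.05 [0.2282 0.5004 0.2423] [179.9994   0.0011 155.4881] [65.4894  4.9786 10.0787 95.0995 -0.0011 90.0013] 0.08550934144076475
dial_fin []
dispenser_outlet []
holder [([337.4, 194.3], 0.78)]
182.75804490232616 383.12043050456145
102 323
```

View pics/w1c.png

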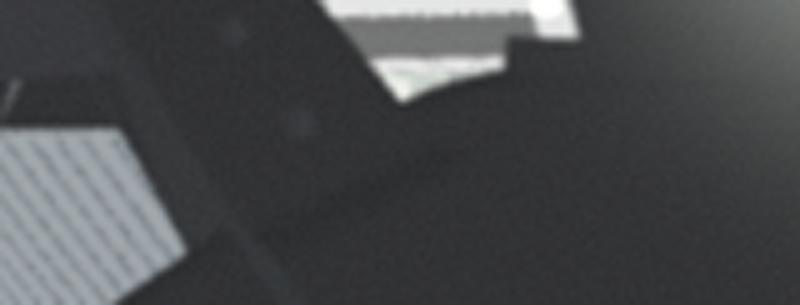

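Call:
play_rows --targets '[{"x":-0.324,"y":-0.104,"z":0.02,"wx":0,"wy":0,"wz":18.5,"fingers":0.0},{"x":-0.324,"y":-0.104,"z":0.02,"wx":0,"wy":0,"wz":18.5,"fingers":0.0},{"x":-0.324,"y":-0.104,"z":0.02,"wx":0,"wy":0,"wz":18.5,"fingers":0.0},{"x":-0.324,"y":-0.104,"z":0.02,"wx":0,"wy":0,"wz":18.5,"fingers":0.0},{"x":-0.324,"y":-0.104,"z":0.02,"wx":0,"wy":0,"wz":18.5,"fingers":0.0},{"x":-0.324,"y":-0.104,"z":0.02,"wx":0,"wy":0,"wz":18.5,"fingers":0.0},{"x":-0.324,"y":-0.104,"z":0.02,"wx":0,"wy":0,"wz":18.5,"fingers":0.0},{"x":-0.324,"y":-0.104,"z":0.02,"wx":0,"wy":0,"wz":18.5,"fingers":0.0},{"x":-0.324,"y":-0.104,"z":0.02,"wx":0,"wy":0,"wz":18.5,"fingers":0.0},{"x":-0.324,"y":-0.104,"z":0.02,"wx":0,"wy":0,"wz":18.5,"fingers":0.0},{"x":-0.324,"y":-0.104,"z":0.02,"wx":0,"wy":0,"wz":18.5,"fingers":0.0},{"x":-0.324,"y":-0.104,"z":0.02,"wx":0,"wy":0,"wz":18.5,"fingers":0.0}]'

```text
time: 2.25
ee_pos: [0.4792, 0.2721, 0.2224]
tcp_rot: [180.0, -0.0, 137.0]
wrist_force: [-0.4, -0.8, -0.1]
opening: 0.0426
```

```bash

python3 - <<'E'
from h import *
import pickle
np.set_printoptions(precision=4,suppress=True)
o=bot.get_obs(); c=bot.get_calibration('wrist'); p,d=bot.camera('wrist')
cv2.imwrite('pics/w1.png',p);np.save('w1.npy',d);pickle.dump(c,open('w1.pkl','wb'))
print(o['time'],o['ee_pos'],o['tcp_rot'],o['q'],o['opening'])
for q in ['dial_fin','dispenser_outlet','holder']:
    for x in bot.place_of(q,'wrist')[:3]:
        pt=x['point'];print(q,pt,x['confidence'],fray(c,pt[1],pt[0],{'dial_fin':.1055,'dispenser_outlet':.093,'holder':0}[q]))
u,v=fproj(c,np.array([.48,.271,.105]));print(u,v)
u,v=int(u),int(v); cr=p[max(0,v-60):v+60,max(0,u-80):u+80]; print(u-80,v-60)
cv2.imwrite('pics/w1c.png',cv2.resize(cr,None,fx=5,fy=5,interpolation=cv2.INTER_CUBIC))
E
```

```text
2.25 [0.4792 0.2721 0.2224] [179.9972  -0.0149 137.0298] [29.5815  4.7405  7.6144 92.8756  0.015  72.5517] 0.04264201136755897
dial_fin [188.1, 253.3] 0.81 [0.4815 0.2735 0.1055]
dial_fin [213.0, 112.9] 0.6 [0.4066 0.1553 0.1055]
dispenser_outlet [191.4, 235.8] 0.98 [0.4759 0.2567 0.093 ]
dispenser_outlet [357.0, 47.3] 0.7 [ 0.4683 -0.198   0.093 ]
dispenser_outlet [288.7, 159.0] 0.63 [0.5    0.1114 0.093 ]
250.0664582517991 188.61908030780265
170 128
```

View pics/w1c.png

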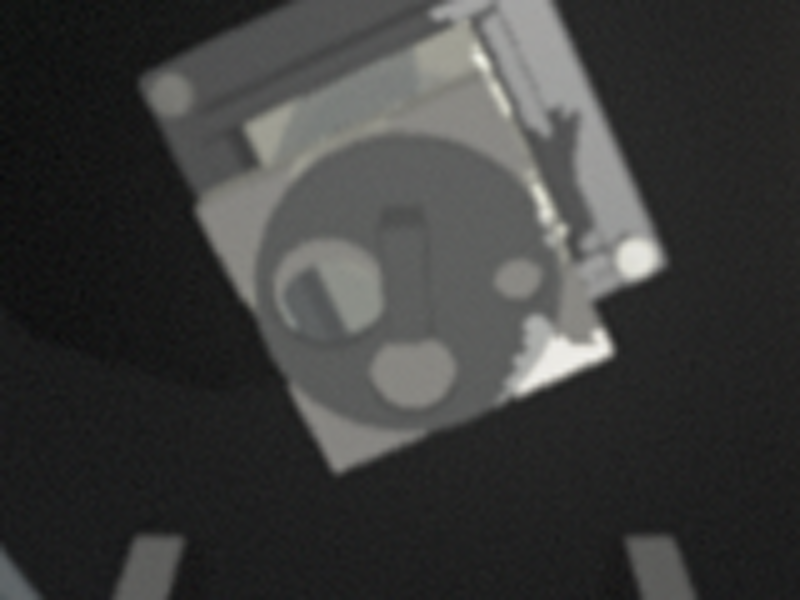

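View pics/w1.png

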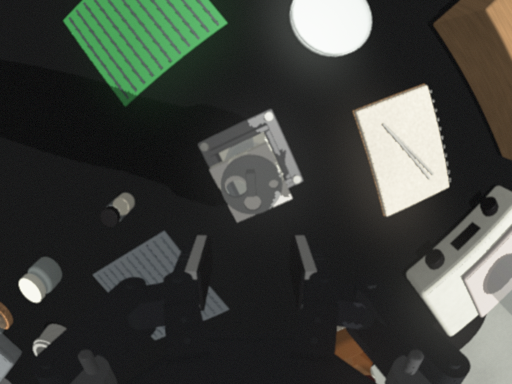

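```bash

python3 - <<'E'
from h import *
import pickle
np.set_printoptions(precision=4,suppress=True)
c=pickle.load(open('w1.pkl','rb')); p=cv2.imread('pics/w1.png')
f=lambda x,y,z: fray(c,170+x/5,128+y/5,z)
C=f(408,282,.0975);print('disc c',C)
h16=f(413,373,.0975);h21=f(329,290,.0975);h9=f(518,279,.0975);print('holes',h16,h21,h9)
m=(h21+h9)/2;print(m)
az=lambda v:np.degrees(np.arctan2(v[1],v[0]))
print('fin az via 16',az(C-h16),'via 9-21',az(h9-h21)+90, np.linalg.norm((h9-h21)[:2]))
a=f(404,230,.1135);b=f(411,345,.1135);print('fin',a,b,az(a-b),np.linalg.norm(a-b))
# collar corners z=.093, edges
k=[f(198,206,.093),f(338,473,.093),f(612,352,.093)];print(k,az(k[1]-k[0]),az(k[2]-k[1]),np.linalg.norm(k[1]-k[0]),np.linalg.norm(k[2]-k[1]),(k[0]+k[2])/2)
g=cv2.Canny(cv2.cvtColor(p,cv2.COLOR_BGR2GRAY),20,60)[128:248,170:330];cv2.imwrite('pics/w1e.png',cv2.resize(g,None,fx=5,fy=5,interpolation=cv2.INTER_NEAREST))
E
```

```text
disc c [0.4798 0.2731 0.0975]
holes [0.4934 0.2617 0.0975] [0.4712 0.2615 0.0975] [0.493  0.2881 0.0975]
[0.4821 0.2748 0.0975]
fin az via 16 140.1776688079718 via 9-21 140.6129998254609 0.03438452492646986
fin [0.4689 0.2822 0.1135] [0.4848 0.2691 0.1135] 140.48566565474064 0.020593582129396815
[array([0.444 , 0.2539, 0.093 ]), array([0.5001, 0.2359, 0.093 ]), array([0.5172, 0.2909, 0.093 ])] -17.882970819087642 72.71951744941734 0.058858307631604205 0.05767989009955842 [0.4806 0.2724 0.093 ]
```

Call:
play_rows --targets '[{"x":-0.001,"y":0.0016,"z":0.03,"wx":0,"wy":0,"wz":-3.4,"fingers":-0.3},{"x":-0.001,"y":0.0016,"z":0.06,"wx":0,"wy":0,"wz":-3.4,"fingers":-0.3},{"x":-0.001,"y":0.0016,"z":0.085,"wx":0,"wy":0,"wz":-3.4,"fingers":-0.3},{"x":-0.001,"y":0.0016,"z":0.1,"wx":0,"wy":0,"wz":-3.4,"fingers":-0.3},{"x":-0.001,"y":0.0016,"z":0.108,"wx":0,"wy":0,"wz":-3.4,"fingers":-0.3},{"x":-0.001,"y":0.0016,"z":0.1105,"wx":0,"wy":0,"wz":-3.4,"fingers":-0.3},{"x":-0.001,"y":0.0016,"z":0.1105,"wx":0,"wy":0,"wz":-3.4,"fingers":-0.3},{"x":-0.001,"y":0.0016,"z":0.1105,"wx":0,"wy":0,"wz":-3.4,"fingers":-0.3}]' --grip_force 40

```text
time: 3.12
ee_pos: [0.482, 0.2724, 0.1131]
tcp_rot: [179.9, 0.0, 140.4]
wrist_force: [-0.3, -0.3, -0.4]
opening: 0.0299
```

Call:
play_rows --targets '[{"x":0,"y":0,"z":0,"wx":0,"wy":0,"wz":0,"fingers":-1},{"x":0,"y":0,"z":0,"wx":0,"wy":0,"wz":0,"fingers":-1},{"x":0,"y":0,"z":0,"wx":0,"wy":0,"wz":0,"fingers":-1},{"x":0,"y":0,"z":0,"wx":0,"wy":0,"wz":0,"fingers":-1},{"x":0,"y":0,"z":0,"wx":0,"wy":0,"wz":0,"fingers":-1},{"x":0,"y":0,"z":0,"wx":0,"wy":0,"wz":0,"fingers":-1}]' --grip_force 40

```text
time: 3.62
ee_pos: [0.4819, 0.2719, 0.1129]
tcp_rot: [179.9, 0.0, 140.4]
wrist_force: [-2.0, -2.1, 5.3]
opening: 0.0065
```

Call:
play_rows --targets '[{"x":0,"y":0,"z":0,"wx":0,"wy":0,"wz":5,"fingers":-1},{"x":0,"y":0,"z":0,"wx":0,"wy":0,"wz":10,"fingers":-1},{"x":0,"y":0,"z":0,"wx":0,"wy":0,"wz":15,"fingers":-1},{"x":0,"y":0,"z":0,"wx":0,"wy":0,"wz":20,"fingers":-1},{"x":0,"y":0,"z":0,"wx":0,"wy":0,"wz":26,"fingers":-1},{"x":0,"y":0,"z":0,"wx":0,"wy":0,"wz":32,"fingers":-1},{"x":0,"y":0,"z":0,"wx":0,"wy":0,"wz":38,"fingers":-1},{"x":0,"y":0,"z":0,"wx":0,"wy":0,"wz":44,"fingers":-1},{"x":0,"y":0,"z":0,"wx":0,"wy":0,"wz":50,"fingers":-1},{"x":0,"y":0,"z":0,"wx":0,"wy":0,"wz":55,"fingers":-1},{"x":0,"y":0,"z":0,"wx":0,"wy":0,"wz":60,"fingers":-1},{"x":0,"y":0,"z":0,"wx":0,"wy":0,"wz":64,"fingers":-1},{"x":0,"y":0,"z":0,"wx":0,"wy":0,"wz":67,"fingers":-1},{"x":0,"y":0,"z":0,"wx":0,"wy":0,"wz":68,"fingers":-1},{"x":0,"y":0,"z":0,"wx":0,"wy":0,"wz":68,"fingers":-1},{"x":0,"y":0,"z":0,"wx":0,"wy":0,"wz":68,"fingers":-1},{"x":0,"y":0,"z":0,"wx":0,"wy":0,"wz":68,"fingers":-1}]'

```text
time: 5.03
ee_pos: [0.4815, 0.2719, 0.1134]
tcp_rot: [180.0, -0.1, 72.4]
wrist_force: [-5.7, -2.3, 11.2]
opening: 0.0067
```

Open slightly, back up and check the dial.

Call:
play_rows --targets '[{"x":0,"y":0,"z":0,"wx":0,"wy":0,"wz":0,"fingers":0.0},{"x":0,"y":0,"z":0,"wx":0,"wy":0,"wz":0,"fingers":0.0},{"x":0,"y":0,"z":0,"wx":0,"wy":0,"wz":0,"fingers":0.0},{"x":0,"y":0,"z":-0.02,"wx":0,"wy":0,"wz":0,"fingers":0.3},{"x":0,"y":0,"z":-0.05,"wx":0,"wy":0,"wz":0,"fingers":1},{"x":0,"y":0,"z":-0.09,"wx":0,"wy":0,"wz":0,"fingers":1},{"x":0,"y":0,"z":-0.11,"wx":0,"wy":0,"wz":0,"fingers":1},{"x":0,"y":0,"z":-0.11,"wx":0,"wy":0,"wz":0,"fingers":1},{"x":0,"y":0,"z":-0.11,"wx":0,"wy":0,"wz":0,"fingers":1}]'

```text
time: 5.78
ee_pos: [0.4823, 0.2722, 0.2229]
tcp_rot: [179.9, -0.1, 72.4]
wrist_force: [0.1, 0.3, -1.1]
opening: 0.0852
```

```bash

python3 - <<'E'
from h import *
import pickle
np.set_printoptions(precision=4,suppress=True)
o=bot.get_obs(); c=bot.get_calibration('wrist'); p,d=bot.camera('wrist')
cv2.imwrite('pics/w2.png',p);pickle.dump(c,open('w2.pkl','wb'))
print(o['time'],o['ee_pos'],o['tcp_rot'],o['q'],o['opening'])
u,v=fproj(c,np.array([.481,.272,.105]))
u,v=int(u),int(v); cr=p[max(0,v-60):v+60,max(0,u-80):u+80]; print(u-80,v-60)
cv2.imwrite('pics/w2c.png',cv2.resize(cr,None,fx=5,fy=5,interpolation=cv2.INTER_CUBIC))
E
```

```text
5.7833 [0.4823 0.2722 0.2229] [179.9044  -0.1024  72.3852] [ 29.44     4.9875   7.9327  92.805   -0.0003 137.0549] 0.08523333963392678
168 128
```

View pics/w2c.png

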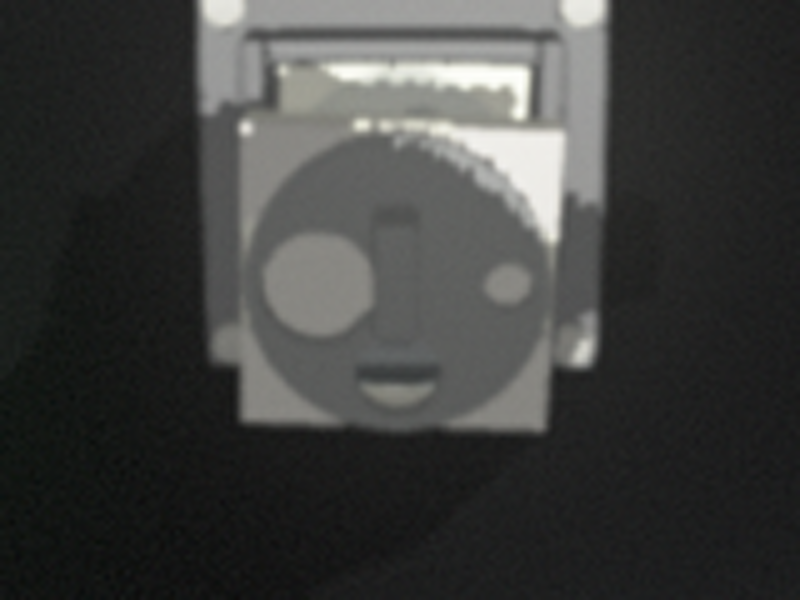

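Call:
play_rows --targets '[{"x":0.03,"y":-0.0014,"z":0.0,"wx":0,"wy":-7,"wz":0,"fingers":1},{"x":0.06,"y":-0.0014,"z":0.0,"wx":0,"wy":-14,"wz":0,"fingers":1},{"x":0.09,"y":-0.0014,"z":0.01,"wx":0,"wy":-21,"wz":0,"fingers":1},{"x":0.0937,"y":-0.0014,"z":0.03,"wx":0,"wy":-28,"wz":0,"fingers":1},{"x":0.0937,"y":-0.0014,"z":0.05,"wx":0,"wy":-35,"wz":0,"fingers":1},{"x":0.0937,"y":-0.0014,"z":0.07,"wx":0,"wy":-42,"wz":0,"fingers":1},{"x":0.0937,"y":-0.0014,"z":0.09,"wx":0,"wy":-49,"wz":0,"fingers":1},{"x":0.0937,"y":-0.0014,"z":0.1027,"wx":0,"wy":-55,"wz":0,"fingers":1},{"x":0.0937,"y":-0.0014,"z":0.1027,"wx":0,"wy":-55,"wz":0,"fingers":1},{"x":0.0937,"y":-0.0014,"z":0.1027,"wx":0,"wy":-55,"wz":0,"fingers":1},{"x":0.0937,"y":-0.0014,"z":0.1027,"wx":0,"wy":-55,"wz":0,"fingers":1}]'

```text
time: 6.75
ee_pos: [0.4811, 0.3254, 0.0875]
tcp_rot: [179.1, 52.8, 72.7]
wrist_force: [0.2, -0.5, 1.8]
opening: 0.0852
```

```bash

python3 - <<'E'
from h import *
import pickle
np.set_printoptions(precision=4,suppress=True)
o=bot.get_obs(); c=bot.get_calibration('wrist'); p,d=bot.camera('wrist')
cv2.imwrite('pics/w3.png',p);pickle.dump(c,open('w3.pkl','wb'))
print(o['time'],o['ee_pos'],o['tcp_rot'],o['q'],o['opening'])
c2=pickle.load(open('w2.pkl','rb'))
f=lambda x,y,z: fray(c2,168+x/5,128+y/5,z)
print('disc',f(398,283,.0975),'collar mid',(f(243,122,.093)+f(548,432,.093))/2,(f(563,128,.093)+f(240,425,.093))/2)
k=f(240,425,.093),f(548,432,.093);print(np.degrees(np.arctan2(*(k[1]-k[0])[1::-1])))
k=f(395,225,.1135),f(396,343,.1135);print(np.degrees(np.arctan2(*(k[0]-k[1])[1::-1])))
Rm=R.from_euler('xyz',o['tcp_rot'],degrees=True).as_matrix();print(Rm)
T=np.array([.4796,.2682,.0514]);print('d tool',Rm.T@(T-o['ee_pos']))
E
```

```text
6.75 [0.4811 0.3254 0.0875] [179.0618  52.8143  72.6882] [ 44.6479  56.9206  48.3557 130.4425 -22.887  162.0369] 0.08523610337642816
disc [0.4807 0.273  0.0975] collar mid [0.4807 0.2718 0.093 ] [0.48   0.2721 0.093 ]
-18.967124034708974
72.72504968484594
[[ 0.1799  0.9585 -0.2214]
 [ 0.577  -0.2851 -0.7654]
 [-0.7967  0.0099 -0.6043]]
d tool [-0.0045  0.0145  0.0659]
```

View pics/w3.png

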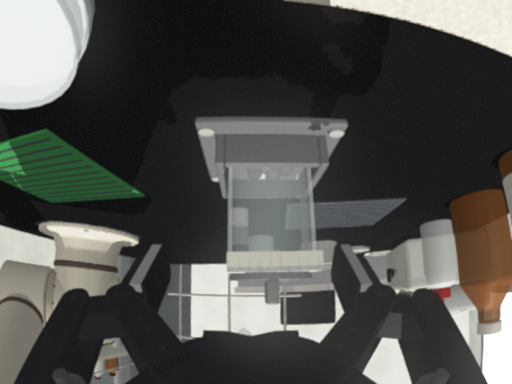

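```bash
cat >> h.py <<'E'
def goal(T,yaw,th):
    "tool down with x azimuth yaw, then tilted about own y by th (deg, + : z towards +x)"
    return np.array(T), R.from_euler('z',yaw,degrees=True)*R.from_euler('x',180,degrees=True)*R.from_euler('y',th,degrees=True)
def delta(T,Rg,base=None):
    o=bot.get_obs() if base is None else base
    R0=R.from_euler('xyz',o['tcp_rot'],degrees=True)
    d=R0.inv().apply(np.array(T)-o['ee_pos']); w=(R0.inv()*Rg).as_rotvec(degrees=True)
    return np.round(d,4),np.round(w,2)
E
python3 - <<'E'
from h import *
print(delta(*goal([.4996,.3324,.1345],72.5,-40)))
E
```

```text
(array([-0.0283,  0.0156, -0.036 ]), array([ 1.14, 12.55,  0.12]))
```

Call:
play_rows --targets '[{"x":-0.014,"y":0.008,"z":-0.018,"wx":0.6,"wy":6.3,"wz":0.1,"fingers":1},{"x":-0.0283,"y":0.0156,"z":-0.036,"wx":1.1,"wy":12.5,"wz":0.1,"fingers":1},{"x":-0.0283,"y":0.0156,"z":-0.036,"wx":1.1,"wy":12.5,"wz":0.1,"fingers":1},{"x":-0.0283,"y":0.0156,"z":-0.036,"wx":1.1,"wy":12.5,"wz":0.1,"fingers":1},{"x":-0.0283,"y":0.0156,"z":-0.036,"wx":1.1,"wy":12.5,"wz":0.1,"fingers":1},{"x":-0.0283,"y":0.0156,"z":-0.036,"wx":1.1,"wy":12.5,"wz":0.1,"fingers":1}]'

```text
time: 7.3
ee_pos: [0.4998, 0.3326, 0.1355]
tcp_rot: [179.8, 40.0, 72.4]
wrist_force: [0.4, 0.6, -0.8]
opening: 0.0854
```

```bash

python3 - <<'E'
from h import *
np.set_printoptions(precision=4,suppress=True)
o=bot.get_obs();print(o['time'],o['ee_pos'],o['tcp_rot'],o['q'])
print(delta(*goal([.4996,.3324,.1345],72.5,-40)))
print(delta(*goal([.4802,.2711,.0579],72.5,-40)))
E
```

```text
7.3 [0.4998 0.3326 0.1355] [179.8211  39.9531  72.4351] [ 42.1997  47.5616  45.682  123.9382 -19.0297 155.9004]
(array([ 0.0004, -0.0002,  0.0009]), array([ 0.14, -0.05, -0.05]))
(array([ 0.0003, -0.0005,  0.101 ]), array([ 0.14, -0.05, -0.05]))
```

Call:
play_rows --targets '[{"x":0,"y":-0.0005,"z":0.03,"wx":0,"wy":0,"wz":0,"fingers":1},{"x":0,"y":-0.0005,"z":0.06,"wx":0,"wy":0,"wz":0,"fingers":1},{"x":0,"y":-0.0005,"z":0.08,"wx":0,"wy":0,"wz":0,"fingers":1},{"x":0,"y":-0.0005,"z":0.092,"wx":0,"wy":0,"wz":0,"fingers":1},{"x":0,"y":-0.0005,"z":0.1,"wx":0,"wy":0,"wz":0,"fingers":1},{"x":0,"y":-0.0005,"z":0.101,"wx":0,"wy":0,"wz":0,"fingers":1},{"x":0,"y":-0.0005,"z":0.101,"wx":0,"wy":0,"wz":0,"fingers":1}]'

```text
time: 7.88
ee_pos: [0.4794, 0.2705, 0.0565]
tcp_rot: [180.0, 40.2, 72.6]
wrist_force: [0.3, -0.0, 0.3]
opening: 0.0856
```

```bash

python3 - <<'E'
from h import *
np.set_printoptions(precision=4,suppress=True)
o=bot.get_obs();print(o['time'],o['ee_pos'],o['tcp_rot'],o['q'],o['wrist_force'])
print(delta(*goal([.4802,.2711,.0579],72.5,-40)))
p,d=bot.camera('wrist');cv2.imwrite('pics/w4.png',p)
p,d=bot.camera('scene');cv2.imwrite('pics/s4.png',cv2.resize(p[170:290,260:420],None,fx=4,fy=4,interpolation=cv2.INTER_CUBIC))
E
```

```text
7.8833 [0.4794 0.2705 0.0565] [179.9676  40.1508  72.5515] [ 39.5214  38.8624  23.4194 109.8118 -20.6062 153.5697] [ 0.2681 -0.0465  0.3064]
(array([-0.0003,  0.0006, -0.0016]), array([0.07, 0.15, 0.04]))
```

View pics/w4.png

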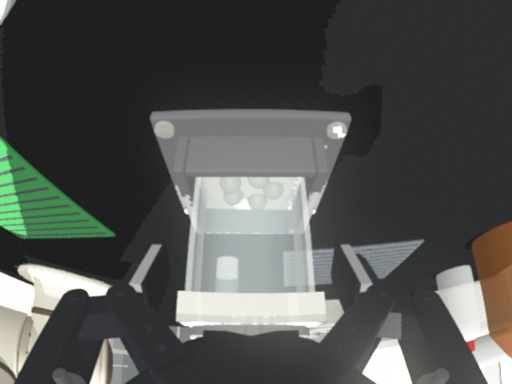

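View pics/s4.png

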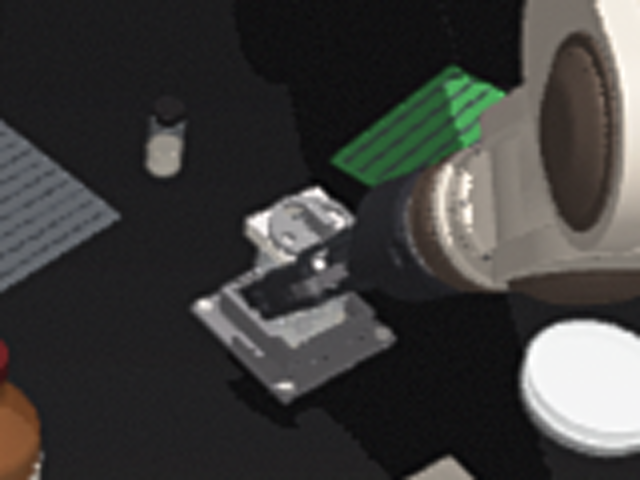

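Call:
play_rows --targets '[{"x":0,"y":0.0005,"z":0,"wx":0,"wy":0,"wz":0,"fingers":0.2},{"x":0,"y":0.0005,"z":0,"wx":0,"wy":0,"wz":0,"fingers":0.2},{"x":0,"y":0.0005,"z":0,"wx":0,"wy":0,"wz":0,"fingers":0.2},{"x":0,"y":0.0005,"z":0,"wx":0,"wy":0,"wz":0,"fingers":0.0},{"x":0,"y":0.0005,"z":0,"wx":0,"wy":0,"wz":0,"fingers":-0.2},{"x":0,"y":0.0005,"z":0,"wx":0,"wy":0,"wz":0,"fingers":-0.2},{"x":0,"y":0.0005,"z":0,"wx":0,"wy":0,"wz":0,"fingers":-0.2}]' --grip_force 60

```text
time: 8.57
ee_pos: [0.4805, 0.271, 0.0574]
tcp_rot: [179.8, 40.0, 72.5]
wrist_force: [1.2, 4.2, 5.7]
opening: 0.057
```

```bash
cat >> h.py <<'E'
MID0=np.array([.4806,.2722,.048]); 
p0,R0=goal([.4804,.2710,.0577],72.5,-40)
M=R0.inv().apply(MID0-p0)
def mg(mid,yaw,th,m=None):
    _,Rg=goal([0,0,0],yaw,th); return np.array(mid)-Rg.apply(M if m is None else m),Rg
def show(d): print(*[f'{v:.4f}' for v in d[0]],'|',*[f'{v:.1f}' for v in d[1]])
E
python3 - <<'E'
from h import *
print(M,ray('top',211,234,.06))
o=bot.get_obs()
show(delta(*mg([.4806,.2722,.120],72.5,-40)))
show(delta(*mg([.53,.035,.12],80,-40)))
E
```

```text
[ 0.00715782 -0.0001701   0.00665633] [0.40305616 0.11282214 0.06      ]
-0.0465 0.0001 -0.0553 | 0.1 -0.0 -0.0
-0.2083 0.1183 0.0808 | -4.7 0.0 -5.8
```

Call:
play_rows --targets '[{"x":-0.008,"y":0,"z":-0.0095,"wx":0,"wy":0,"wz":0,"fingers":-0.2},{"x":-0.0165,"y":0,"z":-0.0195,"wx":0,"wy":0,"wz":0,"fingers":-0.2},{"x":-0.03,"y":0,"z":-0.036,"wx":0,"wy":0,"wz":0,"fingers":-0.2},{"x":-0.042,"y":0,"z":-0.05,"wx":0,"wy":0,"wz":0,"fingers":-0.2},{"x":-0.0465,"y":0,"z":-0.0553,"wx":0,"wy":0,"wz":0,"fingers":-0.2},{"x":-0.0465,"y":0,"z":-0.0553,"wx":0,"wy":0,"wz":0,"fingers":-0.2},{"x":-0.0465,"y":0,"z":-0.0553,"wx":0,"wy":0,"wz":0,"fingers":-0.2}]' --grip_force 60

```text
time: 9.15
ee_pos: [0.4803, 0.2707, 0.1291]
tcp_rot: [179.9, 40.0, 72.5]
wrist_force: [-0.5, 0.1, -3.3]
opening: 0.0573
```

```bash

python3 - <<'E'
from h import *
o=bot.get_obs();print(o['time'],o['ee_pos'],o['tcp_rot'],o['q'],o['wrist_force'],o['opening'])
show(delta(*mg([.53,.035,.12],80,-40)))
p,d=bot.camera('wrist');cv2.imwrite('pics/w5.png',p)
E
```

```text
9.15 [0.48028875 0.27066053 0.12906723] [179.87333733  40.03330604  72.4784605 ] [ 39.48254917  37.29655277  29.20471723 117.01613653 -20.61853591
 153.54435837] [-0.52960976  0.05736837 -3.32221476] 0.05725729940479807
-0.1619 0.1184 0.1355 | -4.7 0.0 -5.8
```

View pics/w5.png

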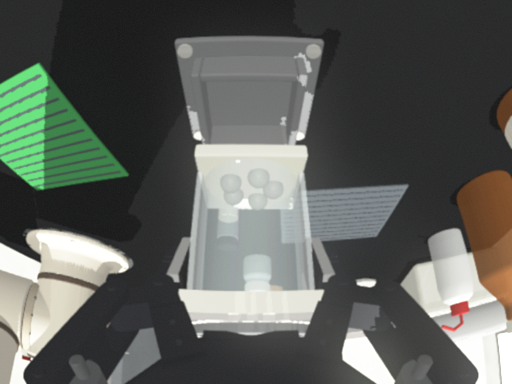

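Call:
play_rows --targets '[{"x":-0.0065,"y":0.0047,"z":0.0054,"wx":-0.2,"wy":0,"wz":-0.2,"fingers":-0.2},{"x":-0.0194,"y":0.0142,"z":0.0163,"wx":-0.6,"wy":0,"wz":-0.7,"fingers":-0.2},{"x":-0.0356,"y":0.026,"z":0.0298,"wx":-1.0,"wy":0,"wz":-1.3,"fingers":-0.2},{"x":-0.0534,"y":0.0391,"z":0.0447,"wx":-1.5,"wy":0,"wz":-1.9,"fingers":-0.2},{"x":-0.0712,"y":0.0521,"z":0.0596,"wx":-2.1,"wy":0,"wz":-2.5,"fingers":-0.2},{"x":-0.089,"y":0.0651,"z":0.0745,"wx":-2.6,"wy":0,"wz":-3.2,"fingers":-0.2},{"x":-0.1069,"y":0.0781,"z":0.0894,"wx":-3.1,"wy":0,"wz":-3.8,"fingers":-0.2},{"x":-0.1247,"y":0.0912,"z":0.1043,"wx":-3.6,"wy":0,"wz":-4.5,"fingers":-0.2},{"x":-0.1392,"y":0.1018,"z":0.1165,"wx":-4.0,"wy":0,"wz":-5.0,"fingers":-0.2},{"x":-0.1506,"y":0.1101,"z":0.126,"wx":-4.4,"wy":0,"wz":-5.4,"fingers":-0.2},{"x":-0.1587,"y":0.116,"z":0.1328,"wx":-4.6,"wy":0,"wz":-5.7,"fingers":-0.2},{"x":-0.1619,"y":0.1184,"z":0.1355,"wx":-4.7,"wy":0,"wz":-5.8,"fingers":-0.2},{"x":-0.1619,"y":0.1184,"z":0.1355,"wx":-4.7,"wy":0,"wz":-5.8,"fingers":-0.2},{"x":-0.1619,"y":0.1184,"z":0.1355,"wx":-4.7,"wy":0,"wz":-5.8,"fingers":-0.2}]'

```text
time: 10.37
ee_pos: [0.5295, 0.0336, 0.1295]
tcp_rot: [-179.9, 40.1, 80.1]
wrist_force: [0.0, 0.7, -3.5]
opening: 0.0572
```

```bash

python3 - <<'E'
from h import *
o=bot.get_obs();print(o['time'],o['ee_pos'],o['tcp_rot'],o['q'],o['wrist_force'],o['opening'])
for th in (-35,-30,-24,-18,-12,-6,0,6,12,18,24,29,33,36,38): show(delta(*mg([.53,.035,.11],80,th),o))
E
```

```text
10.3667 [0.52947566 0.03356513 0.12949066] [-179.87015587   40.08797867   80.08291834] [ 20.29470326  19.59614947   6.33147711  99.81472506 -33.73501036
 127.34405838] [ 3.29237259e-03  6.70794828e-01 -3.51961002e+00] 0.05720878887812949
0.0060 0.0005 0.0079 | -0.1 5.1 0.1
0.0055 0.0005 0.0086 | -0.1 10.1 0.1
0.0050 0.0005 0.0095 | -0.1 16.1 0.1
0.0046 0.0005 0.0105 | -0.1 22.1 0.1
0.0043 0.0005 0.0114 | -0.1 28.1 0.0
0.0040 0.0005 0.0124 | -0.1 34.1 0.0
0.0039 0.0005 0.0135 | -0.1 40.1 0.0
0.0039 0.0005 0.0145 | -0.1 46.1 0.0
0.0041 0.0005 0.0155 | -0.1 52.1 0.0
0.0043 0.0005 0.0165 | -0.1 58.1 0.0
0.0046 0.0005 0.0175 | -0.1 64.1 0.0
0.0049 0.0005 0.0183 | -0.1 69.1 0.0
0.0053 0.0005 0.0189 | -0.1 73.1 0.0
0.0055 0.0005 0.0193 | -0.1 76.1 0.0
0.0057 0.0005 0.0196 | -0.1 78.1 0.0
```

Call:
play_rows --targets '[{"x":0.006,"y":0.0005,"z":0.0079,"wx":0,"wy":3,"wz":0,"fingers":-0.2},{"x":0.0055,"y":0.0005,"z":0.0086,"wx":0,"wy":8,"wz":0,"fingers":-0.2},{"x":0.005,"y":0.0005,"z":0.0095,"wx":0,"wy":14,"wz":0,"fingers":-0.2},{"x":0.0046,"y":0.0005,"z":0.0104,"wx":0,"wy":20,"wz":0,"fingers":-0.2},{"x":0.0043,"y":0.0005,"z":0.0113,"wx":0,"wy":26,"wz":0,"fingers":-0.2},{"x":0.004,"y":0.0005,"z":0.0123,"wx":0,"wy":32,"wz":0,"fingers":-0.2},{"x":0.0039,"y":0.0005,"z":0.0133,"wx":0,"wy":38,"wz":0,"fingers":-0.2},{"x":0.0039,"y":0.0005,"z":0.0144,"wx":0,"wy":44,"wz":0,"fingers":-0.2},{"x":0.0041,"y":0.0005,"z":0.0154,"wx":0,"wy":50,"wz":0,"fingers":-0.2},{"x":0.0043,"y":0.0005,"z":0.0163,"wx":0,"wy":56,"wz":0,"fingers":-0.2},{"x":0.0046,"y":0.0005,"z":0.0173,"wx":0,"wy":62,"wz":0,"fingers":-0.2},{"x":0.0049,"y":0.0005,"z":0.0181,"wx":0,"wy":67,"wz":0,"fingers":-0.2},{"x":0.0052,"y":0.0005,"z":0.0187,"wx":0,"wy":71,"wz":0,"fingers":-0.2},{"x":0.0055,"y":0.0005,"z":0.0193,"wx":0,"wy":75,"wz":0,"fingers":-0.2},{"x":0.0057,"y":0.0005,"z":0.0196,"wx":0,"wy":78,"wz":0,"fingers":-0.2},{"x":0.0057,"y":0.0005,"z":0.0196,"wx":0,"wy":78,"wz":0,"fingers":-0.2},{"x":0.0057,"y":0.0005,"z":0.0196,"wx":0,"wy":78,"wz":0,"fingers":-0.2}]'

```text
time: 11.78
ee_pos: [0.5286, 0.0255, 0.1103]
tcp_rot: [-179.7, -37.8, 79.9]
wrist_force: [-0.1, -0.1, -2.8]
opening: 0.0577
```

```bash

python3 - <<'E'
from h import *
o=bot.get_obs();print(o['time'],o['ee_pos'],o['tcp_rot'],o['q'],o['wrist_force'],o['opening'])
p,d=bot.camera('wrist');cv2.imwrite('pics/w6.png',p)
p,d=bot.camera('scene');cv2.imwrite('pics/s6.png',cv2.resize(p[130:280,180:340],None,fx=4,fy=4,interpolation=cv2.INTER_CUBIC))
W=cloud('scene',d)
np.save('W6.npy',W)
for z,th in ((.09,40),(.07,42),(.055,44),(.047,46),(.042,48),(.038,49.5),(.036,49.5),(.034,49.5),(.0325,49.5)): show(delta(*mg([.53,.035,z],80,th),o))
E
```

```text
11.7833 [0.5285724  0.02547266 0.1103322 ] [-179.74534366  -37.80914868   79.869194  ] [-15.64530927   3.06592994 -12.99662828  78.52077179  37.57236084
  82.83849067] [-0.12754061 -0.14609946 -2.82571961] 0.057660392862455966
-0.0123 -0.0000 0.0156 | -0.2 2.2 -0.1
-0.0247 0.0001 0.0317 | -0.2 4.2 -0.1
-0.0341 0.0001 0.0438 | -0.2 6.2 -0.1
-0.0392 0.0001 0.0504 | -0.2 8.2 -0.1
-0.0425 0.0002 0.0546 | -0.2 10.2 -0.1
-0.0451 0.0002 0.0580 | -0.2 11.7 -0.1
-0.0463 0.0002 0.0596 | -0.2 11.7 -0.1
-0.0475 0.0002 0.0611 | -0.2 11.7 -0.1
-0.0485 0.0002 0.0623 | -0.2 11.7 -0.1
```

View pics/w6.png

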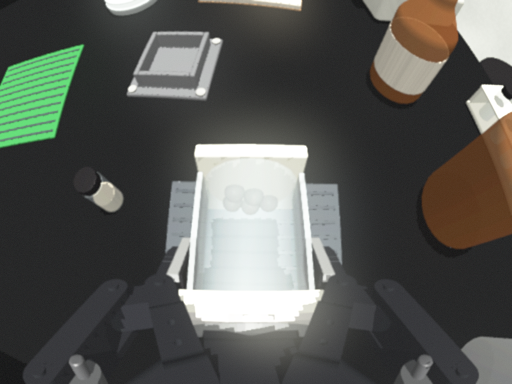

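View pics/s6.png

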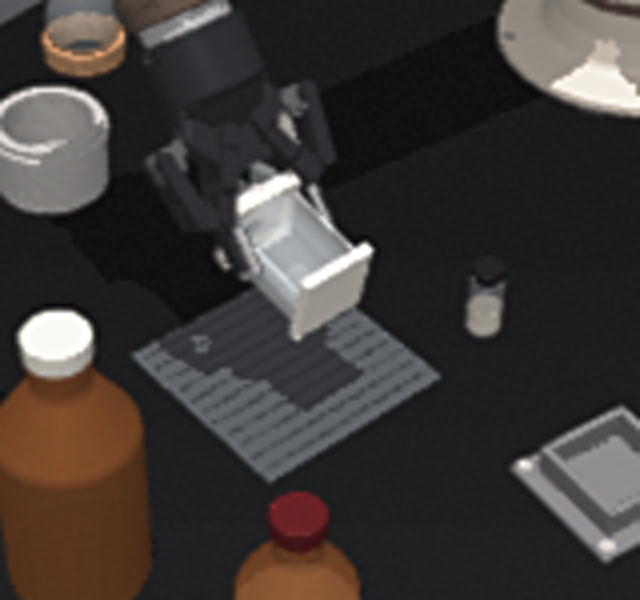

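Call:
play_rows --targets '[{"x":-0.0062,"y":0,"z":0.0078,"wx":0,"wy":1,"wz":0,"fingers":-0.2},{"x":-0.0123,"y":0,"z":0.0156,"wx":0,"wy":2,"wz":0,"fingers":-0.2},{"x":-0.0185,"y":0,"z":0.0236,"wx":0,"wy":3,"wz":0,"fingers":-0.2},{"x":-0.0247,"y":0,"z":0.0317,"wx":0,"wy":4,"wz":0,"fingers":-0.2},{"x":-0.0294,"y":0,"z":0.0378,"wx":0,"wy":5,"wz":0,"fingers":-0.2},{"x":-0.0341,"y":0,"z":0.0438,"wx":0,"wy":6,"wz":0,"fingers":-0.2},{"x":-0.0366,"y":0,"z":0.0472,"wx":0,"wy":7,"wz":0,"fingers":-0.2},{"x":-0.0392,"y":0,"z":0.0504,"wx":0,"wy":8,"wz":0,"fingers":-0.2},{"x":-0.041,"y":0,"z":0.0526,"wx":0,"wy":9,"wz":0,"fingers":-0.2},{"x":-0.0425,"y":0,"z":0.0546,"wx":0,"wy":10,"wz":0,"fingers":-0.2},{"x":-0.0438,"y":0,"z":0.0563,"wx":0,"wy":10.5,"wz":0,"fingers":-0.2},{"x":-0.0451,"y":0,"z":0.058,"wx":0,"wy":11,"wz":0,"fingers":-0.2},{"x":-0.0463,"y":0,"z":0.0596,"wx":0,"wy":11.2,"wz":0,"fingers":-0.2},{"x":-0.0475,"y":0,"z":0.0611,"wx":0,"wy":11.2,"wz":0,"fingers":-0.2},{"x":-0.0475,"y":0,"z":0.0611,"wx":0,"wy":11.2,"wz":0,"fingers":-0.2}]'

```text
time: 13.13
ee_pos: [0.5288, 0.0256, 0.0336]
tcp_rot: [-179.9, -49.1, 80.0]
wrist_force: [0.8, 0.0, -3.2]
opening: 0.057
```

```bash

python3 - <<'E'
from h import *
o=bot.get_obs();print(o['time'],o['ee_pos'],o['tcp_rot'],o['q'],o['wrist_force'],o['torque'],o['opening'])
p,d=bot.camera('wrist');cv2.imwrite('pics/w7.png',p)
p,d=bot.camera('scene');cv2.imwrite('pics/s7.png',cv2.resize(p[130:280,180:340],None,fx=4,fy=4,interpolation=cv2.INTER_CUBIC))
E
```

```text
13.1333 [0.52881432 0.02557136 0.03360427] [-179.89828421  -49.1173923    79.96263565] [-19.89684167  11.06674231 -17.68030824  72.58875177  48.12309223
  75.0191651 ] [ 0.77141487  0.03492528 -3.20099235] [-1.11721033  0.21102289  0.0202866 ] 0.057029570365834344
```

View pics/w7.png

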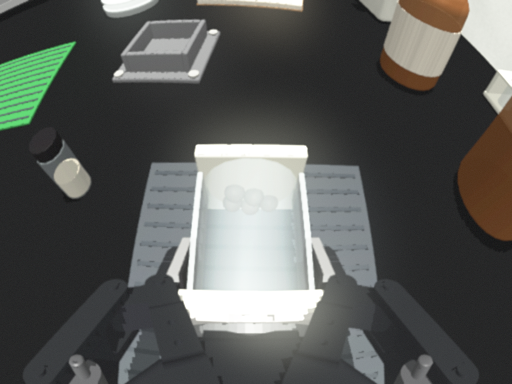

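View pics/s7.png

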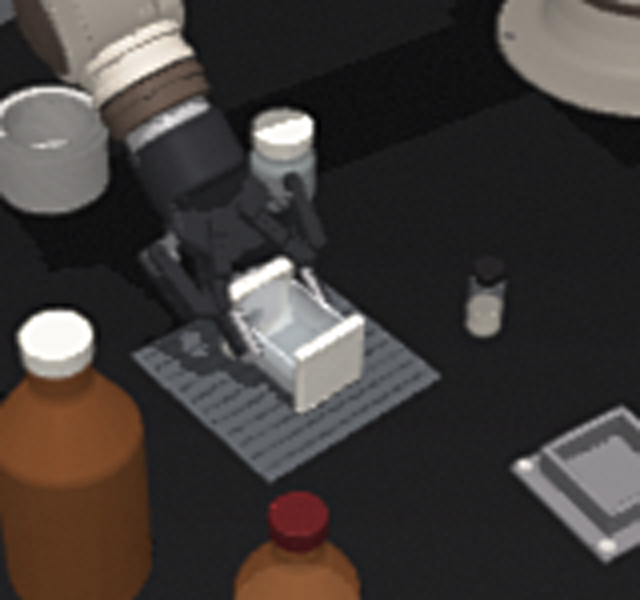

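Call:
play_rows --targets '[{"x":-0.0006,"y":0,"z":0.0005,"wx":0,"wy":0,"wz":0,"fingers":-0.2},{"x":-0.0012,"y":0,"z":0.001,"wx":0,"wy":0,"wz":0,"fingers":-0.2},{"x":-0.0015,"y":0,"z":0.0013,"wx":0,"wy":0,"wz":0,"fingers":-0.2},{"x":-0.0015,"y":0,"z":0.0013,"wx":0,"wy":0,"wz":0,"fingers":-0.2}]'

```text
time: 13.57
ee_pos: [0.5289, 0.0256, 0.0319]
tcp_rot: [-179.9, -49.1, 80.0]
wrist_force: [0.0, 0.6, -3.4]
opening: 0.0577
```

Call:
play_rows --targets '[{"x":-0.0006,"y":0,"z":0.0005,"wx":0,"wy":0,"wz":0,"fingers":-0.2},{"x":-0.0012,"y":0,"z":0.001,"wx":0,"wy":0,"wz":0,"fingers":-0.2},{"x":-0.0015,"y":0,"z":0.0013,"wx":0,"wy":0,"wz":0,"fingers":-0.2},{"x":-0.0015,"y":0,"z":0.0013,"wx":0,"wy":0,"wz":0,"fingers":-0.2}]'

```text
time: 13.9
ee_pos: [0.5292, 0.0256, 0.0312]
tcp_rot: [-180.0, -49.2, 80.0]
wrist_force: [-5.4, -3.6, 7.4]
opening: 0.0574
```

Call:
play_rows --targets '[{"x":0,"y":0,"z":0,"wx":0,"wy":0.5,"wz":0,"fingers":-0.2},{"x":0,"y":0,"z":0,"wx":0,"wy":0.5,"wz":0,"fingers":0.4},{"x":0,"y":0,"z":0,"wx":0,"wy":0.5,"wz":0,"fingers":0.5},{"x":0,"y":0,"z":0,"wx":0,"wy":0.5,"wz":0,"fingers":0.7},{"x":0,"y":0,"z":0,"wx":0,"wy":0.5,"wz":0,"fingers":1},{"x":0,"y":0,"z":0,"wx":0,"wy":0.5,"wz":0,"fingers":1},{"x":0,"y":0,"z":0,"wx":0,"wy":0.5,"wz":0,"fingers":1},{"x":0,"y":0,"z":0,"wx":0,"wy":0.5,"wz":0,"fingers":1}]'

```text
time: 14.57
ee_pos: [0.5289, 0.0256, 0.0299]
tcp_rot: [-179.9, -49.6, 80.0]
wrist_force: [0.2, 0.8, -0.6]
opening: 0.0853
```

```bash

python3 - <<'E'
from h import *
o=bot.get_obs();print(o['time'],o['ee_pos'],o['tcp_rot'],o['q'],o['wrist_force'],o['opening'])
p,d=bot.camera('wrist');cv2.imwrite('pics/w8.png',p)
E
```

```text
14.5667 [0.5288731  0.02559445 0.02987348] [-179.90883928  -49.62342904   79.96956237] [-20.06226263  11.56403277 -17.79606186  72.34961528  48.57981689
  74.62668579] [ 0.17053401  0.83576779 -0.63215821] 0.08529448003700384
```

View pics/w8.png

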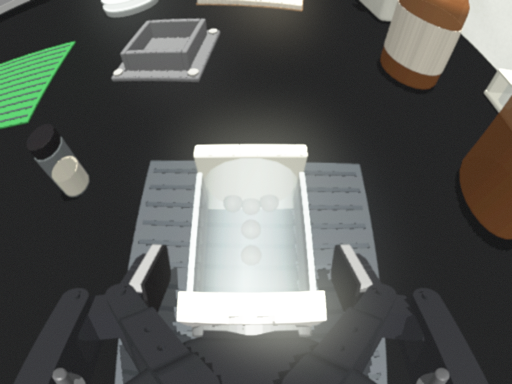

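Call:
play_rows --targets '[{"x":0,"y":0,"z":-0.01,"wx":0,"wy":0,"wz":0,"fingers":1},{"x":0,"y":0,"z":-0.04,"wx":0,"wy":0,"wz":0,"fingers":1},{"x":0,"y":0,"z":-0.08,"wx":0,"wy":0,"wz":0,"fingers":1},{"x":0,"y":0,"z":-0.12,"wx":0,"wy":0,"wz":0,"fingers":1},{"x":0,"y":0,"z":-0.12,"wx":0,"wy":0,"wz":0,"fingers":1},{"x":0,"y":0,"z":-0.12,"wx":0,"wy":0,"wz":0,"fingers":1}]'

```text
time: 15.12
ee_pos: [0.5139, -0.0662, 0.1086]
tcp_rot: [179.9, -49.6, 80.0]
wrist_force: [1.1, 0.6, -0.9]
opening: 0.0856
```

```bash

python3 - <<'E'
from h import *
o=bot.get_obs();print(o['time'],o['ee_pos'],o['tcp_rot'],o['wrist_force'])
show(delta(*goal([.53,.035,.17],80,0)))
p,d=bot.camera('wrist');cv2.imwrite('pics/w9.png',p)
E
```

```text
15.1167 [ 0.5139318  -0.06620843  0.10860655] [179.89863787 -49.5829325   79.97378448] [ 1.07849033  0.57899025 -0.9261807 ]
0.1132 -0.0019 0.0382 | 0.1 -49.6 -0.1
```

View pics/w9.png

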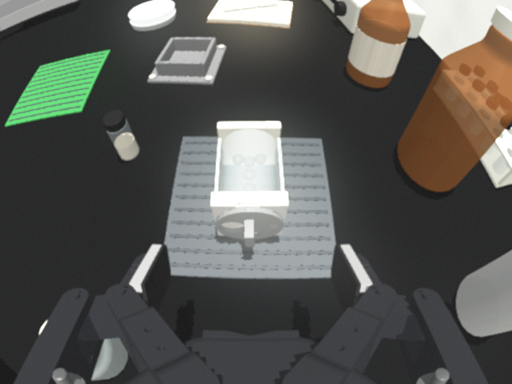

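Call:
play_rows --targets '[{"x":0.03,"y":0,"z":-0.01,"wx":0,"wy":-7,"wz":0,"fingers":1},{"x":0.06,"y":0,"z":0.0,"wx":0,"wy":-14,"wz":0,"fingers":1},{"x":0.09,"y":-0.001,"z":0.015,"wx":0,"wy":-21,"wz":0,"fingers":1},{"x":0.1132,"y":-0.0019,"z":0.03,"wx":0,"wy":-28,"wz":0,"fingers":1},{"x":0.1132,"y":-0.0019,"z":0.0382,"wx":0,"wy":-35,"wz":0,"fingers":1},{"x":0.1132,"y":-0.0019,"z":0.0382,"wx":0,"wy":-42,"wz":0,"fingers":1},{"x":0.1132,"y":-0.0019,"z":0.0382,"wx":0,"wy":-49.6,"wz":0,"fingers":1},{"x":0.1132,"y":-0.0019,"z":0.0382,"wx":0,"wy":-49.6,"wz":0,"fingers":1},{"x":0.1132,"y":-0.0019,"z":0.0382,"wx":0,"wy":-49.6,"wz":0,"fingers":1},{"x":0.1132,"y":-0.0019,"z":0.0382,"wx":0,"wy":-49.6,"wz":0,"fingers":1}]'

```text
time: 16.0
ee_pos: [0.5285, 0.0375, 0.168]
tcp_rot: [-179.8, -0.2, 80.1]
wrist_force: [-0.3, -0.2, 0.7]
opening: 0.0853
```

```bash

python3 - <<'E'
from h import *
import pickle
o=bot.get_obs();print(o['time'],o['ee_pos'],o['tcp_rot'],o['wrist_force'])
c=bot.get_calibration('wrist');p,d=bot.camera('wrist');cv2.imwrite('pics/w10.png',p);pickle.dump(c,open('w10.pkl','wb'))
u,v=fproj(c,np.array([.53,.035,.05]));u,v=int(u),int(v);print(u-80,v-60)
cv2.imwrite('pics/w10c.png',cv2.resize(p[v-60:v+60,u-80:u+80],None,fx=5,fy=5,interpolation=cv2.INTER_CUBIC))
for x in bot.place_of('dispenser_mid','wrist')[:2]: print(x['confidence'],fray(c,x['point'][1],x['point'][0],.032))
E
```

```text
16.0 [0.52854076 0.0375453  0.16799967] [-1.79840054e+02 -1.64580690e-01  8.01091583e+01] [-0.32702127 -0.19131153  0.70286637]
172 129
0.73 [0.52999716 0.03683936 0.032     ]
```

View pics/w10c.png

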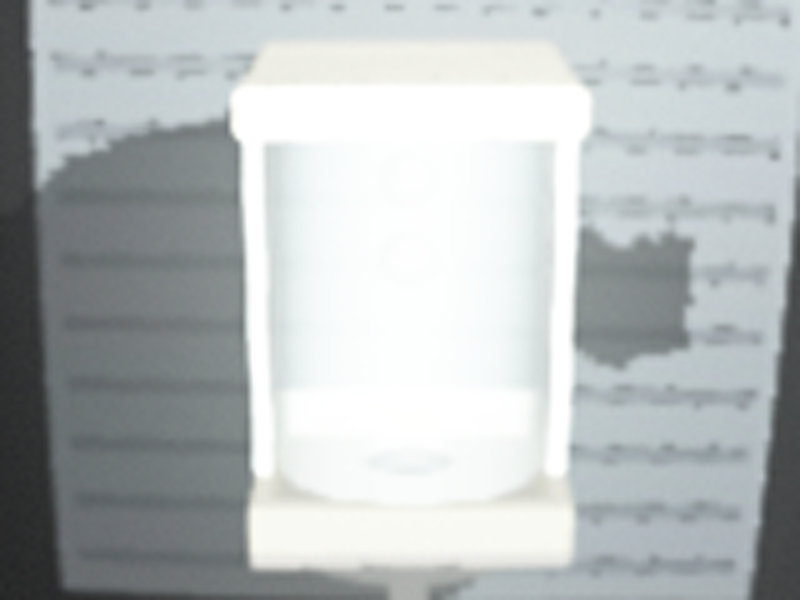

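```bash

python3 - <<'E'
from h import *
show(delta(*goal([.53,.0365,.026],80,0)))
E
```

```text
0.0002 0.0016 0.1424 | -0.1 -0.1 -0.0
```

Call:
play_rows --targets '[{"x":0.0002,"y":0.0016,"z":0.035,"wx":0,"wy":0,"wz":0,"fingers":1},{"x":0.0002,"y":0.0016,"z":0.07,"wx":0,"wy":0,"wz":0,"fingers":1},{"x":0.0002,"y":0.0016,"z":0.1,"wx":0,"wy":0,"wz":0,"fingers":1},{"x":0.0002,"y":0.0016,"z":0.12,"wx":0,"wy":0,"wz":0,"fingers":1},{"x":0.0002,"y":0.0016,"z":0.135,"wx":0,"wy":0,"wz":0,"fingers":1},{"x":0.0002,"y":0.0016,"z":0.1424,"wx":0,"wy":0,"wz":0,"fingers":1},{"x":0.0002,"y":0.0016,"z":0.1424,"wx":0,"wy":0,"wz":0,"fingers":1},{"x":0.0002,"y":0.0016,"z":0.1424,"wx":0,"wy":0,"wz":0,"fingers":0.4},{"x":0.0002,"y":0.0016,"z":0.1424,"wx":0,"wy":0,"wz":0,"fingers":0.1},{"x":0.0002,"y":0.0016,"z":0.1424,"wx":0,"wy":0,"wz":0,"fingers":-0.2},{"x":0.0002,"y":0.0016,"z":0.1424,"wx":0,"wy":0,"wz":0,"fingers":-0.2},{"x":0.0002,"y":0.0016,"z":0.1424,"wx":0,"wy":0,"wz":0,"fingers":-0.2},{"x":0.0002,"y":0.0016,"z":0.1424,"wx":0,"wy":0,"wz":0,"fingers":-0.2}]' --grip_force 60

```text
time: 17.18
ee_pos: [0.5314, 0.0366, 0.0284]
tcp_rot: [179.9, -0.0, 80.0]
wrist_force: [-0.5, -1.6, 6.5]
opening: 0.057
```

```bash

python3 - <<'E'
from h import *
o=bot.get_obs();print(o['time'],o['ee_pos'],o['tcp_rot'],o['wrist_force'],o['opening'])
p,d=bot.camera('wrist');cv2.imwrite('pics/w11.png',p)
E
```

```text
17.1833 [0.53143806 0.03661565 0.02842565] [ 1.79913737e+02 -4.37034390e-02  8.00279269e+01] [-0.51010377 -1.57272042  6.48348872] 0.05704637869302479
```

View pics/w11.png

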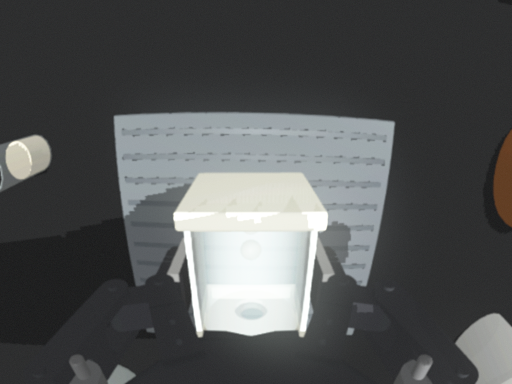

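```bash
cat >> h.py <<'E'
M2=np.array([0,0,-.0036])
POT=np.array([.4816,-.2564])
def pour(phi,oz,uoff=-.008,yaw=80):
    u=-np.array([np.cos(np.radians(yaw)),np.sin(np.radians(yaw))]); c,s=np.cos(np.radians(phi)),np.sin(np.radians(phi))
    du=.0495*c-.015*s; dz=-(.0495*s+.015*c)
    xy=POT+u*(uoff-du)
    return mg([*xy,oz-dz],yaw,phi,M2)
E
python3 - <<'E'
from h import *
o=bot.get_obs()
p,d=bot.camera('scene'); cv2.imwrite('pics/s11.png',p)
W=cloud('scene',d)[145:190,172:212]; z=W[...,2]; m=(z>.055)&(z<.07); print('scene rim',cv2.minEnclosingCircle(W[m][:,:2].astype(np.float32)),m.sum())
print('top rays',ray('top',338.6,211.6,.062))
for x in bot.place_of('pot_mouth','scene')[:2]: print(x['confidence'],x['point'],ray('scene',x['point'][1],x['point'][0],.062))
p,d=bot.camera('top'); 
for x in bot.place_of('pot_mouth','top')[:2]: print(x['confidence'],x['point'],ray('top',x['point'][1],x['point'][0],.062))
E
```

```text
scene rim ((0.4848844110965729, -0.2562830448150635), 0.04740671440958977) 224
top rays [ 0.47935147 -0.25841701  0.062     ]
0.85 [161.0, 189.3] [ 0.49289089 -0.25880053  0.062     ]
0.24 [211.1, 153.0] [ 0.72063072 -0.17016087  0.062     ]
0.68 [211.7, 335.8] [ 0.47880684 -0.25016313  0.062     ]
```

View pics/s11.png

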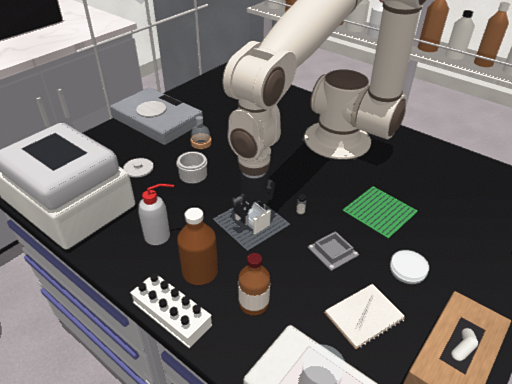

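```bash
sed -i 's/^POT=.*/POT=np.array([.483,-.2563])/' h.py
python3 - <<'E'
from h import *
o=bot.get_obs()
show(delta(*mg([.5314,.0366,.10],80,-20,M2),o))
print(pour(-20,.095)[0],pour(-20,.105)[0])
show(delta(*pour(-20,.105),o))
E
```

```text
-0.0012 0.0001 -0.0682 | 0.1 -20.0 0.0
[ 0.49314345 -0.19877362  0.0887825 ] [ 0.49314345 -0.19877362  0.0987825 ]
-0.2384 0.0031 -0.0705 | 0.1 -20.0 0.0
```

Call:
play_rows --targets '[{"x":0,"y":0,"z":-0.01,"wx":0,"wy":-1,"wz":0,"fingers":-0.2},{"x":0,"y":0,"z":-0.025,"wx":0,"wy":-4,"wz":0,"fingers":-0.2},{"x":0,"y":0,"z":-0.045,"wx":0,"wy":-9,"wz":0,"fingers":-0.2},{"x":-0.001,"y":0,"z":-0.06,"wx":0,"wy":-15,"wz":0,"fingers":-0.2},{"x":-0.001,"y":0,"z":-0.069,"wx":0,"wy":-19,"wz":0,"fingers":-0.2},{"x":-0.004,"y":0,"z":-0.0705,"wx":0,"wy":-20,"wz":0,"fingers":-0.2},{"x":-0.014,"y":0.0002,"z":-0.0705,"wx":0,"wy":-20,"wz":0,"fingers":-0.2},{"x":-0.03,"y":0.0004,"z":-0.0705,"wx":0,"wy":-20,"wz":0,"fingers":-0.2},{"x":-0.05,"y":0.0007,"z":-0.0705,"wx":0,"wy":-20,"wz":0,"fingers":-0.2},{"x":-0.073,"y":0.001,"z":-0.0705,"wx":0,"wy":-20,"wz":0,"fingers":-0.2},{"x":-0.097,"y":0.0013,"z":-0.0705,"wx":0,"wy":-20,"wz":0,"fingers":-0.2},{"x":-0.121,"y":0.0016,"z":-0.0705,"wx":0,"wy":-20,"wz":0,"fingers":-0.2},{"x":-0.145,"y":0.0019,"z":-0.0705,"wx":0,"wy":-20,"wz":0,"fingers":-0.2},{"x":-0.168,"y":0.0022,"z":-0.0705,"wx":0,"wy":-20,"wz":0,"fingers":-0.2},{"x":-0.189,"y":0.0025,"z":-0.0705,"wx":0,"wy":-20,"wz":0,"fingers":-0.2},{"x":-0.207,"y":0.0027,"z":-0.0705,"wx":0,"wy":-20,"wz":0,"fingers":-0.2},{"x":-0.222,"y":0.0029,"z":-0.0705,"wx":0,"wy":-20,"wz":0,"fingers":-0.2},{"x":-0.232,"y":0.003,"z":-0.0705,"wx":0,"wy":-20,"wz":0,"fingers":-0.2},{"x":-0.237,"y":0.0031,"z":-0.0705,"wx":0,"wy":-20,"wz":0,"fingers":-0.2},{"x":-0.2384,"y":0.0031,"z":-0.0705,"wx":0,"wy":-20,"wz":0,"fingers":-0.2}]'

```text
time: 19.1
ee_pos: [0.4918, -0.1995, 0.097]
tcp_rot: [-179.9, 19.9, 80.0]
wrist_force: [0.5, 0.6, -3.6]
opening: 0.0568
```

```bash

python3 - <<'E'
from h import *
o=bot.get_obs();print(o['time'],o['ee_pos'],o['tcp_rot'],o['q'],o['wrist_force'],o['opening'])
p,d=bot.camera('wrist');cv2.imwrite('pics/w12.png',p)
p,d=bot.camera('scene');cv2.imwrite('pics/s12.png',cv2.resize(p[110:230,140:300],None,fx=4,fy=4,interpolation=cv2.INTER_CUBIC))
p,d=bot.camera('top');cv2.imwrite('pics/t12.png',cv2.resize(p[150:270,270:430],None,fx=4,fy=4,interpolation=cv2.INTER_CUBIC))
E
```

```text
19.1 [ 0.49176355 -0.1995369   0.09699705] [-179.93776028   19.94268716   79.97676718] [-11.94735942   0.58827426 -12.37720137  76.40270802 -19.93317667
  87.97578834] [ 0.4945791   0.60018221 -3.58689281] 0.056778875130512704
```

View pics/w12.png

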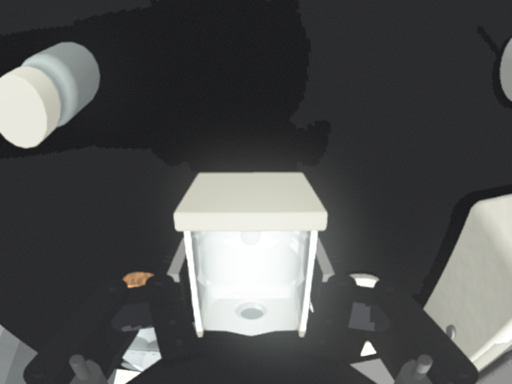

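View pics/s12.png

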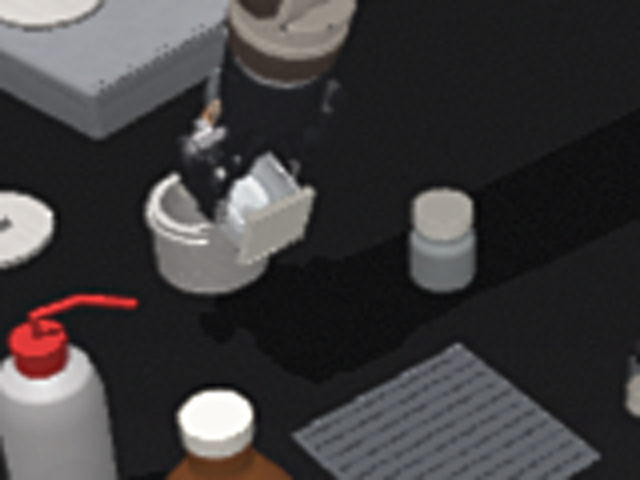

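View pics/t12.png

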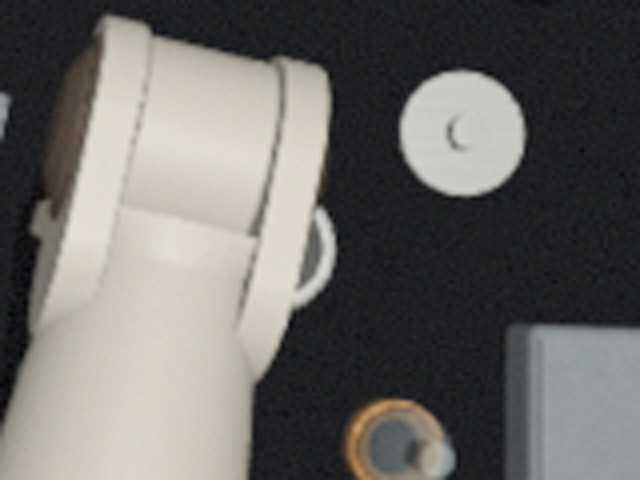

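```bash

python3 - <<'E'
from h import *
o=bot.get_obs()
for phi,oz in ((-15,.103),(-9,.1),(-3,.096),(3,.093),(8,.09),(12,.088),(16,.086),(20,.084),(24,.083),(28,.082),(32,.08),(36,.079),(40,.078),(44,.078),(48,.078),(52,.078),(55,.078)):
    show(delta(*pour(phi,oz),o))
E
```

```text
-0.0014 0.0008 -0.0039 | -0.1 5.0 0.1
-0.0023 0.0008 -0.0061 | -0.1 10.9 0.1
-0.0033 0.0008 -0.0070 | -0.1 16.9 0.1
-0.0052 0.0008 -0.0087 | -0.1 22.9 0.1
-0.0069 0.0008 -0.0093 | -0.1 27.9 0.1
-0.0087 0.0008 -0.0101 | -0.1 31.9 0.1
-0.0106 0.0008 -0.0106 | -0.1 36.0 0.1
-0.0127 0.0008 -0.0110 | -0.1 40.0 0.1
-0.0152 0.0008 -0.0121 | -0.1 44.0 0.1
-0.0179 0.0008 -0.0129 | -0.1 48.0 0.1
-0.0204 0.0008 -0.0127 | -0.1 52.0 0.1
-0.0233 0.0008 -0.0131 | -0.1 56.0 0.0
-0.0263 0.0008 -0.0133 | -0.1 60.0 0.0
-0.0297 0.0008 -0.0143 | -0.1 64.0 0.0
-0.0332 0.0008 -0.0150 | -0.1 68.0 0.0
-0.0367 0.0008 -0.0154 | -0.1 72.0 0.0
-0.0394 0.0008 -0.0156 | -0.1 75.0 0.0
```

Call:
play_rows --targets '[{"x":-0.0014,"y":0.0008,"z":-0.0039,"wx":0,"wy":5,"wz":0,"fingers":-0.2},{"x":-0.0023,"y":0.0008,"z":-0.0061,"wx":0,"wy":11,"wz":0,"fingers":-0.2},{"x":-0.0033,"y":0.0008,"z":-0.007,"wx":0,"wy":17,"wz":0,"fingers":-0.2},{"x":-0.0052,"y":0.0008,"z":-0.0087,"wx":0,"wy":23,"wz":0,"fingers":-0.2},{"x":-0.0069,"y":0.0008,"z":-0.0093,"wx":0,"wy":28,"wz":0,"fingers":-0.2},{"x":-0.0087,"y":0.0008,"z":-0.0101,"wx":0,"wy":32,"wz":0,"fingers":-0.2},{"x":-0.0106,"y":0.0008,"z":-0.0106,"wx":0,"wy":36,"wz":0,"fingers":-0.2},{"x":-0.0127,"y":0.0008,"z":-0.011,"wx":0,"wy":40,"wz":0,"fingers":-0.2},{"x":-0.0152,"y":0.0008,"z":-0.0121,"wx":0,"wy":44,"wz":0,"fingers":-0.2},{"x":-0.0179,"y":0.0008,"z":-0.0129,"wx":0,"wy":48,"wz":0,"fingers":-0.2},{"x":-0.0204,"y":0.0008,"z":-0.0127,"wx":0,"wy":52,"wz":0,"fingers":-0.2},{"x":-0.0233,"y":0.0008,"z":-0.0131,"wx":0,"wy":56,"wz":0,"fingers":-0.2},{"x":-0.0263,"y":0.0008,"z":-0.0133,"wx":0,"wy":60,"wz":0,"fingers":-0.2},{"x":-0.0297,"y":0.0008,"z":-0.0143,"wx":0,"wy":64,"wz":0,"fingers":-0.2},{"x":-0.0332,"y":0.0008,"z":-0.015,"wx":0,"wy":68,"wz":0,"fingers":-0.2},{"x":-0.0367,"y":0.0008,"z":-0.0154,"wx":0,"wy":72,"wz":0,"fingers":-0.2},{"x":-0.0394,"y":0.0008,"z":-0.0156,"wx":0,"wy":75,"wz":0,"fingers":-0.2},{"x":-0.0394,"y":0.0008,"z":-0.0156,"wx":0,"wy":75,"wz":0,"fingers":-0.2},{"x":-0.0394,"y":0.0008,"z":-0.0156,"wx":0,"wy":75,"wz":0,"fingers":-0.2},{"x":-0.0394,"y":0.0008,"z":-0.0156,"wx":0,"wy":75,"wz":0,"fingers":-0.2}]'

```text
time: 20.92
ee_pos: [0.4881, -0.2296, 0.1253]
tcp_rot: [-179.9, -54.9, 80.0]
wrist_force: [0.1, 0.7, -2.3]
opening: 0.0569
```

```bash

python3 - <<'E'
from h import *
o=bot.get_obs();print(o['time'],o['ee_pos'],o['tcp_rot'],o['q'],o['wrist_force'],o['opening'])
p,d=bot.camera('wrist');cv2.imwrite('pics/w13.png',p)
p,d=bot.camera('scene');cv2.imwrite('pics/s13.png',cv2.resize(p[110:230,140:300],None,fx=4,fy=4,interpolation=cv2.INTER_CUBIC))
E
```

```text
20.9167 [ 0.48812618 -0.22962701  0.12532586] [-179.9271769   -54.90064051   80.04189089] [-45.04973672  31.97260106  14.43557867 111.80814182  41.96771352
  39.25507781] [ 0.12692027  0.72463617 -2.25942061] 0.05686324240152454
```

View pics/w13.png

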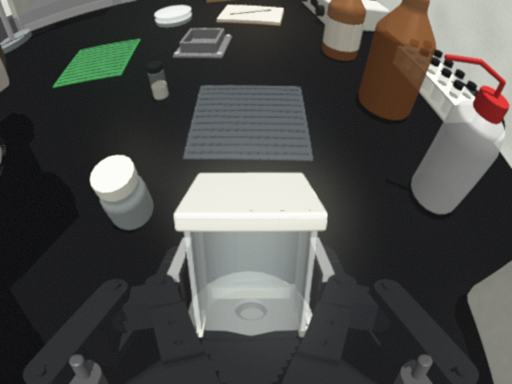

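View pics/s13.png

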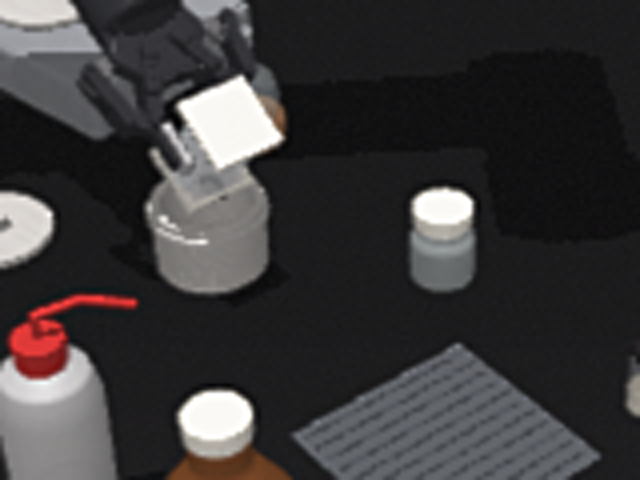

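```bash

python3 - <<'E'
from h import *
p=cv2.imread('pics/w13.png');a=cv2.resize(p[170:340,170:335],None,fx=3.4,fy=3.4,interpolation=cv2.INTER_CUBIC)
cv2.imwrite('pics/w13c.png',cv2.convertScaleAbs(cv2.createCLAHE(4,(4,4)).apply(cv2.cvtColor(a,cv2.COLOR_BGR2GRAY))))
p,d=bot.camera('top');cv2.imwrite('pics/t13.png',cv2.resize(p[180:250,300:400],None,fx=6,fy=6,interpolation=cv2.INTER_CUBIC))
E
```

```text
(no output)
```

View pics/w13c.png

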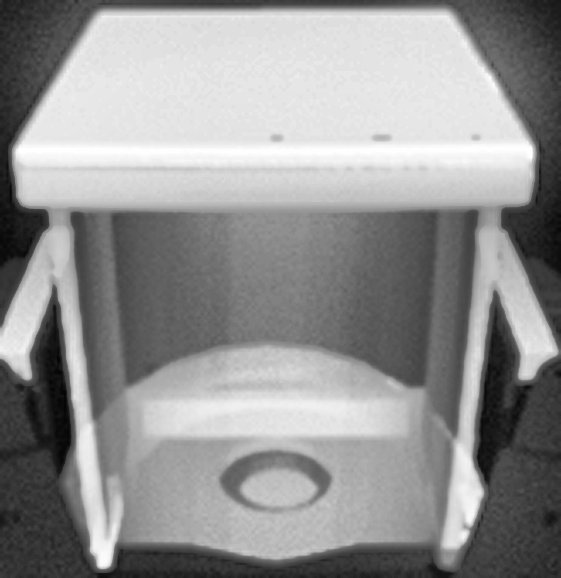

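View pics/t13.png

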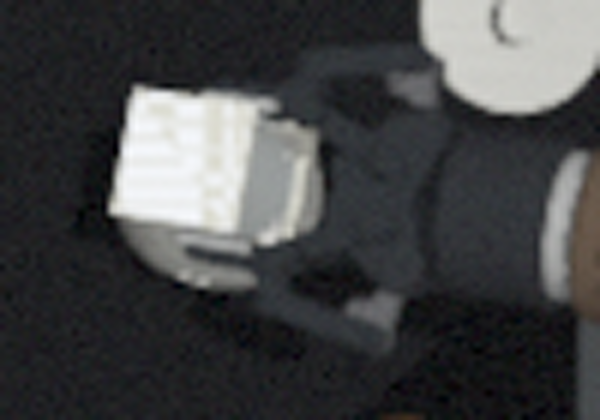

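```bash

python3 - <<'E'
from h import *
o=bot.get_obs()
for phi,oz in ((40,.085),(20,.095),(0,.105),(-10,.11)): show(delta(*pour(phi,oz),o))
t=mg([.5314,.0366,.10],80,-10,M2); show(delta(*t,o))
E
```

```text
0.0060 -0.0003 0.0096 | -0.1 -14.9 0.1
0.0106 -0.0003 0.0212 | -0.0 -34.9 0.1
0.0094 -0.0003 0.0304 | -0.0 -54.9 0.1
0.0070 -0.0003 0.0335 | -0.0 -64.9 0.1
0.1304 -0.0031 0.2372 | -0.0 -64.9 0.1
```

Call:
play_rows --targets '[{"x":0.003,"y":0,"z":0.005,"wx":0,"wy":-7,"wz":0,"fingers":-0.2},{"x":0.006,"y":0,"z":0.0096,"wx":0,"wy":-14,"wz":0,"fingers":-0.2},{"x":0.008,"y":0,"z":0.014,"wx":0,"wy":-21,"wz":0,"fingers":-0.2},{"x":0.0095,"y":0,"z":0.018,"wx":0,"wy":-28,"wz":0,"fingers":-0.2},{"x":0.0106,"y":0,"z":0.0212,"wx":0,"wy":-35,"wz":0,"fingers":-0.2},{"x":0.0102,"y":0,"z":0.0245,"wx":0,"wy":-42,"wz":0,"fingers":-0.2},{"x":0.0098,"y":0,"z":0.0276,"wx":0,"wy":-49,"wz":0,"fingers":-0.2},{"x":0.009,"y":0,"z":0.031,"wx":0,"wy":-56,"wz":0,"fingers":-0.2},{"x":0.02,"y":-0.001,"z":0.055,"wx":0,"wy":-61,"wz":0,"fingers":-0.2},{"x":0.035,"y":-0.001,"z":0.08,"wx":0,"wy":-65,"wz":0,"fingers":-0.2},{"x":0.05,"y":-0.001,"z":0.105,"wx":0,"wy":-65,"wz":0,"fingers":-0.2},{"x":0.065,"y":-0.002,"z":0.13,"wx":0,"wy":-65,"wz":0,"fingers":-0.2},{"x":0.08,"y":-0.002,"z":0.155,"wx":0,"wy":-65,"wz":0,"fingers":-0.2},{"x":0.095,"y":-0.002,"z":0.18,"wx":0,"wy":-65,"wz":0,"fingers":-0.2},{"x":0.11,"y":-0.003,"z":0.205,"wx":0,"wy":-65,"wz":0,"fingers":-0.2},{"x":0.122,"y":-0.003,"z":0.225,"wx":0,"wy":-65,"wz":0,"fingers":-0.2},{"x":0.1304,"y":-0.0031,"z":0.2372,"wx":0,"wy":-65,"wz":0,"fingers":-0.2},{"x":0.1304,"y":-0.0031,"z":0.2372,"wx":0,"wy":-65,"wz":0,"fingers":-0.2},{"x":0.1304,"y":-0.0031,"z":0.2372,"wx":0,"wy":-65,"wz":0,"fingers":-0.2}]'

```text
time: 22.65
ee_pos: [0.5311, 0.0365, 0.0968]
tcp_rot: [180.0, 10.0, 80.1]
wrist_force: [-0.7, -0.3, -1.9]
opening: 0.0568
```

```bash

python3 - <<'E'
from h import *
o=bot.get_obs();print(o['time'],o['ee_pos'],o['tcp_rot'],o['q'],o['wrist_force'],o['opening'])
p,d=bot.camera('wrist');cv2.imwrite('pics/w14.png',p)
p,d=bot.camera('top');cv2.imwrite('pics/t14.png',cv2.resize(p[185:240,305:370],None,fx=9,fy=9,interpolation=cv2.INTER_CUBIC))
W=cloud('top',d)[196:229,320:355]; z=W[...,2]; m=(z>0.055)&(z<.07); print('pot rim',cv2.minEnclosingCircle(W[m][:,:2].astype(np.float32)))
for q in range(1,2):
    r=bot.place_of('ball1_center','top');print([(np.round(x['point'],1).tolist(),round(x['confidence'],2)) for x in r])
p,d=bot.camera('scene');cv2.imwrite('pics/s14.png',cv2.resize(p[140:200,165:225],None,fx=9,fy=9,interpolation=cv2.INTER_CUBIC))
r=bot.place_of('ball1_center','scene');print([(np.round(x['point'],1).tolist(),round(x['confidence'],2)) for x in r])
E
```

```text
22.65 [0.53108454 0.03649114 0.09675135] [179.99322282   9.95260791  80.14325351] [  8.76759333   5.18423975  -6.27374351  81.74300514  -9.42872219
 108.88779485] [-0.68383401 -0.25168083 -1.86625314] 0.05681412792463947
pot rim ((0.4814086854457855, -0.2566196918487549), 0.04760441929101944)
[([195.1, 254.4], 0.51)]
[([221.3, 253.2], 0.71)]
```

View pics/t14.png

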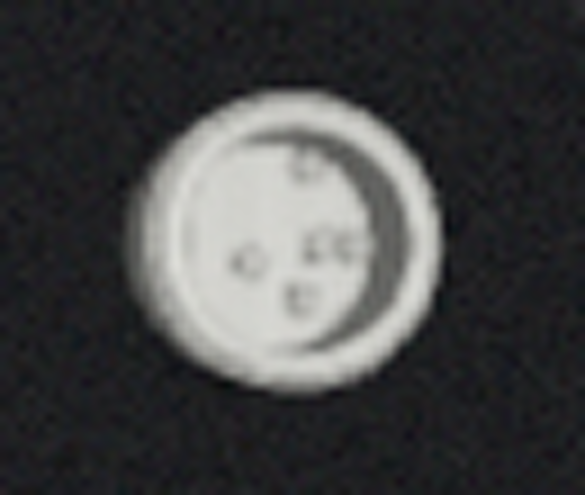

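View pics/s14.png

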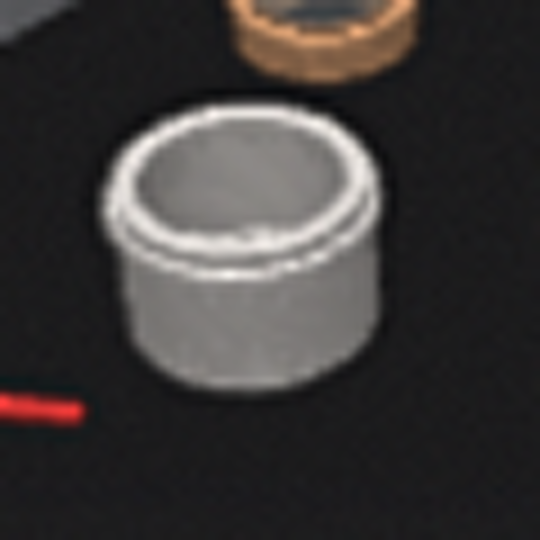

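View pics/w14.png

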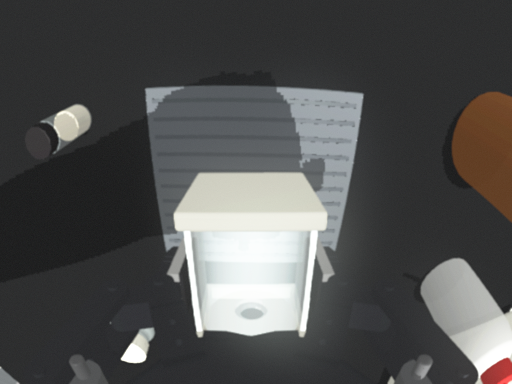

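The top view shows five balls in the pot, near crop positions (307,163), (248,263), (318,245), (347,247) and (302,297), and the jar looks empty. Next I'll lay it down.

```bash

python3 - <<'E'
from h import *
o=bot.get_obs()
for th,z in ((-5,.07),(0,.05),(0,.034)): show(delta(*mg([.5314,.0366,z],80,th,M2),o))
E
```

```text
0.0067 0.0000 0.0293 | -0.0 5.0 -0.0
0.0105 0.0000 0.0489 | -0.0 10.0 -0.0
0.0132 0.0000 0.0647 | -0.0 10.0 -0.0
```

Call:
play_rows --targets '[{"x":0.0033,"y":0,"z":0.015,"wx":0,"wy":2.5,"wz":0,"fingers":-0.2},{"x":0.0067,"y":0,"z":0.0293,"wx":0,"wy":5,"wz":0,"fingers":-0.2},{"x":0.0085,"y":0,"z":0.04,"wx":0,"wy":8,"wz":0,"fingers":-0.2},{"x":0.0105,"y":0,"z":0.0489,"wx":0,"wy":10,"wz":0,"fingers":-0.2},{"x":0.0116,"y":0,"z":0.055,"wx":0,"wy":10,"wz":0,"fingers":-0.2},{"x":0.0125,"y":0,"z":0.06,"wx":0,"wy":10,"wz":0,"fingers":-0.2},{"x":0.0132,"y":0,"z":0.0645,"wx":0,"wy":10,"wz":0,"fingers":-0.2},{"x":0.0133,"y":0,"z":0.0655,"wx":0,"wy":10,"wz":0,"fingers":-0.2},{"x":0.0133,"y":0,"z":0.0655,"wx":0,"wy":10,"wz":0,"fingers":-0.2}]'

```text
time: 23.65
ee_pos: [0.5314, 0.0375, 0.0292]
tcp_rot: [-179.9, 0.0, 80.1]
wrist_force: [0.7, 0.5, -3.6]
opening: 0.0575
```

Call:
play_rows --targets '[{"x":0,"y":0,"z":0.0006,"wx":0,"wy":0,"wz":0,"fingers":-0.2},{"x":0,"y":0,"z":0.001,"wx":0,"wy":0,"wz":0,"fingers":-0.2},{"x":0,"y":0,"z":0.001,"wx":0,"wy":0,"wz":0,"fingers":0.4},{"x":0,"y":0,"z":0.001,"wx":0,"wy":0,"wz":0,"fingers":0.6},{"x":0,"y":0,"z":0.001,"wx":0,"wy":0,"wz":0,"fingers":1},{"x":0,"y":0,"z":0.001,"wx":0,"wy":0,"wz":0,"fingers":1},{"x":0,"y":0,"z":0.001,"wx":0,"wy":0,"wz":0,"fingers":1},{"x":0,"y":0,"z":-0.03,"wx":0,"wy":0,"wz":0,"fingers":1},{"x":0,"y":0,"z":-0.07,"wx":0,"wy":0,"wz":0,"fingers":1},{"x":0,"y":0,"z":-0.11,"wx":0,"wy":0,"wz":0,"fingers":1},{"x":0,"y":0,"z":-0.15,"wx":0,"wy":0,"wz":0,"fingers":1},{"x":0.04,"y":0,"z":-0.18,"wx":0,"wy":0,"wz":0,"fingers":1},{"x":0.08,"y":0,"z":-0.2,"wx":0,"wy":0,"wz":0,"fingers":1},{"x":0.12,"y":0,"z":-0.2,"wx":0,"wy":0,"wz":0,"fingers":1},{"x":0.16,"y":0,"z":-0.2,"wx":0,"wy":0,"wz":0,"fingers":1},{"x":0.2,"y":0,"z":-0.2,"wx":0,"wy":0,"wz":0,"fingers":1},{"x":0.22,"y":0,"z":-0.2,"wx":0,"wy":0,"wz":0,"fingers":1},{"x":0.22,"y":0,"z":-0.2,"wx":0,"wy":0,"wz":0,"fingers":1},{"x":0.22,"y":0,"z":-0.2,"wx":0,"wy":0,"wz":0,"fingers":1}]'

```text
time: 25.23
ee_pos: [0.5695, 0.2552, 0.2287]
tcp_rot: [-179.9, 0.0, 80.2]
wrist_force: [0.1, -0.0, 0.5]
opening: 0.0852
```

```bash

python3 - <<'E'
from h import *
o=bot.get_obs();print(o['time'],o['ee_pos'],o['wrist_force'],o['opening'])
p,d=bot.camera('scene');cv2.imwrite('pics/s15.png',cv2.resize(p[120:280,130:340],None,fx=3.5,fy=3.5,interpolation=cv2.INTER_CUBIC))
p,d=bot.camera('top');cv2.imwrite('pics/t15.png',cv2.resize(p[140:260,200:370],None,fx=4.5,fy=4.5,interpolation=cv2.INTER_CUBIC))
W=cloud('top',d)
for q in('dispenser','mat'):
  for r in bot.outline_of(q,'top')[:2]:
    P=W[r['region']];P=P[~np.isnan(P[:,0])];b=cv2.minAreaRect(P[:,:2].astype(np.float32));print(q,r['confidence'],b,np.percentile(P[:,2],[50,95]))
E
```

```text
25.2333 [0.56951389 0.25522059 0.22866132] [ 1.02715547e-01 -3.44737885e-04  5.49944122e-01] 0.08524012613801067
dispenser 0.89 ((0.5300498008728027, 0.02668324112892151), (0.09812379628419876, 0.058077309280633926), 80.43079376220703) [0.05645921 0.06278795]
mat 0.9 ((0.531072735786438, 0.027764126658439636), (0.1618002951145172, 0.15970544517040253), 79.36965942382812) [0.00340549 0.00743226]
```

View pics/s15.png

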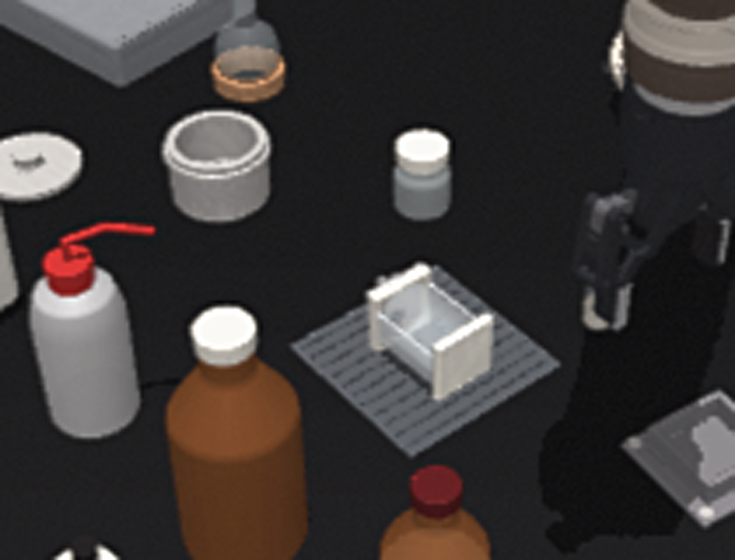

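View pics/t15.png

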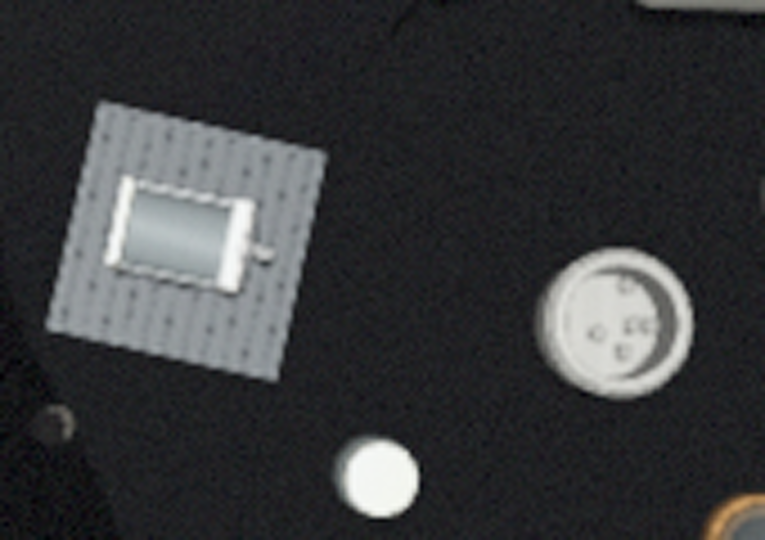

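```bash
python3 -c "
from workcell import bot
print(bot.job_done())"
```

```text
the job is handed in; nothing more can be done
None
```

The job is handed in, and all five grinding balls are in the steel pot. It took about 25 s of the 72 s allowed. I set the dial to the 16 mm hole and laid the dispenser on the grey mat with all five balls still inside. Then I took it again from above, tipped it to 55° over the pot and laid it back on the mat.

**Last checks:**
- **Balls:** the top camera shows five in the pot. A ball-finding call on that view and one on the scene view each returned a single spot at the jar on the mat, at medium confidence. I discounted these because the five balls were plainly visible in the pot.
- **Pot:** its rim is within about 1 mm of where it started.
- **Dispenser:** it lies level on the mat, 58 mm wide with its top about 60 mm above the bench. Its middle is about 10 mm from the mat's centre.
- **Dial:** I last measured it right after turning it, within about 2° of the 16 mm setting, and a later wrist picture agreed. I did not measure it again after tipping, but nothing touched it, and the fin still looks upright in the last pictures.
- **Robot and other items:** the gripper is open and clear, with a wrist force of about 0.5 N. The other items look unmoved in the pictures, but I did not measure them.

My first tilted approach to the dispenser ran into a wrist joint limit. I used a 40° tilt for the first grasp instead, and nothing was touched.

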